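# Take a tested board carrier off the test stand and hang it on the drop-latch hook

### The arm

A 7-joint arm with a two-finger parallel gripper is mounted at the origin on the work surface. World frame = base frame: x ahead of the robot, y to its left, z up, the work surface at z = 0. Lengths are in m, angles in rad, forces in N, time in s.
With the tool pointing down it reaches from about 0.4 to 0.85 m from the base axis. Payload 10.4 kg.
Tool frame: the origin (TCP) lies at the very end of the fingers, on their centre line; the grasp point (between the pads) lies 19 mm behind it (manip.grip_point_offset is the distance from the TCP to the grasp point, in m); z points along the fingers, y is the line along which they close (so a half turn about z gives the same grasp; the last joint's range is limited). The gripper opens to 85 mm and grips with 20 to 120 N. Pads are 22 mm wide; open, the fingers measure 114 mm over their backs; the gripper's body (76 mm by 85 mm) begins 54 mm behind the grasp point. The pads swing forward as they close: fully open they stand 13 mm farther back than shut.
Start: joints at [-1.149, 0.332, -0.065, 1.46, 0.022, 1.35, -0.088], TCP at [0.269, 0.564, 0.231] pointing down, gripper open.
Joint ranges: [-2.6, 2.6], [-0.5, 2.12], [-1.47, 1.34], [0.16, 2.42], [-1.27, 4.41], [0.06, 2.06], [-2.6, 2.6]. Speed limits (rad/s): [2.22, 2.22, 2.79, 2.79, 3.14, 3.14, 3.14].

### API

Orientations are given as a unit quaternion [x, y, z, w].
In Python, from workcell import manip gives the robot as it stands. The module is installed in compiled form; this text tells all that it offers.
- The arm moves only by the shell command python3 -m inch 'ROWS' [OPENING] [FORCE]. ROWS is JSON, a list of rows, each a list of 2 entries, a list of its own where there are three numbers: the shift along the tool's x, y, z each as a share of 0.08 m, from -1 to 1, then the turn, a rotation vector about the tool's x, y, z each as a share of 45 degrees, from -1 to 1. A call has exactly 10 rows; each row is the pose to reach, as a shift and turn from the pose commanded when the call began, along the tool's axes at that moment; what a row does not reach only later rows make up. A row lasts 1/10 s, in which the tool goes at most 50 mm and 8.59 degrees, less where a joint would pass 70% of its speed; a pose out of reach is approached as far as the arm can. A call with a number of a shift or a turn outside -1 to 1 is refused whole. A call with a gripper value outside its range is refused whole. OPENING is the opening, from 0 (shut) to 1 (fully open), set as the call begins (- or left out, the last holds). The fingers move at their own pace and stop on an object; FORCE is the grip in N (left out, the last holds). Time passes only in rows, so rows that repeat a pose let the fingers close, or fill a call up. It gives the time, the measured TCP pose, the force, the opening and the grip force at its end, in the units of the state.
- manip.get_obs(): the state, without advancing time (a new reading comes with each control period).
- manip.camera(name): name is "scene" or "top" or "wrist"; returns the picture (400x640x3 uint8, red, green, blue); there is no depth.
- manip.camera_params(name): a dict with "fov_y" (degrees; the focal length in pixels is half the picture's height over the tangent of half this angle, whatever the lens; pixels are square), "cx", "cy" (the principal point, pixels), "k1" (the pictures are not rectified: a ray, as slopes to the right and down, at radius r is drawn at 1 + k1 r^2 times it, then the intrinsics apply), "camera_from_world" (4x4, takes a point from world to camera coordinates); the wrist camera has in their place "T_tool_cam" (4x4, takes a point from camera to tool coordinates, whose origin is the TCP and whose axes are the flange's). Camera axes: x right, y up, looking along -z (the intrinsics and any distortion apply to the point x, -y, -z); pixel columns grow to the right and rows downward; lengths in m; the calibration is good to about 2 mm. A picture is of the moment at which its call begins: read the wrist's pose just before it. camera_params takes no time and is no camera call.
- manip.hand_in(): hands the job in; it is judged then, once.
The state is a dict: "clock": time; "joint_pos": joint angles; "joint_velocities": joint speeds; "tau": joint torques, N m; "position": TCP position; "ee_rot": TCP orientation; "ft_force": force on the tool from outside, world axes, zero at the start; "torque": the same for the moment, N m; "grip_width": opening from 0.0 (shut) to 1.0 (fully open); "grasp_force": force on a finger pad.
Only numpy, scipy, OpenCV 4.12 (cv2) and the standard library are available. Lean on these libraries where they do the work, as an engineer would, in place of code of your own. Each camera call takes 0.05 s, during which the arm holds its last target. There are 200 camera calls.

### The job

The board in the carrier on the test stand has passed its test. Pull the stand's red spring plunger out and turn it a quarter turn so that it stays out by itself, lift the carrier up out of the stand, and gently hang it by its eye on the rack's hook, far enough in that the yellow drop flap falls shut in front of the eye and keeps it there. Leave the plunger latched open and do not shift the other things on the bench.

Things in the scene. Friction and masses are not known exactly. Their poses are not given: they have to be found in the camera images.
- stand: Fixed test stand: aluminium base 200 x 100 x 14 mm (x -110 to +90, y -50 to +50); two black grooved guides at x = -58 and +58, 64 mm high, hold the 10 mm carrier upright in the x-z plane (groove 13 mm). Origin: underside, below the carrier's middle. x runs along the carrier from the plunger's end (-x, nearer the robot); z up. With the plunger out the carrier lifts straight up.
- index_plunger: Fixed mount and slotted collar of the spring plunger at the stand's -x end. Origin: on the plunger axis where it meets the carrier's edge, 42 mm above the bench. z axis: the pulling direction, 45 degrees from vertical, leaning along the stand's -x and up, away from the carrier; y axis as the stand's.
- plunger_pin (a joint): Pull of the plunger along its axis, m: 0 home (pin in a hole in the carrier's edge) to 0.020. Spring 6 N at 0, 12 N at the end. Past about 0.017 it is free to turn; turned and let go, a cross pin rests on the collar and it stays at about 0.0165. Not turned, it springs back.
- plunger_knob (a joint): Turn of the knob about the plunger axis, rad: 0 home, -1.65 to 1.65, a quarter turn either way latches. Locked until pulled out; friction 0.02 N m. At 0 the knob's bar lies along the index_plunger x axis.
- knob_grip (a point): Grip point of the red plunger knob, moving and turning with it. The knob is a bar 40 mm long (x axis) x 14 mm wide (y axis) x 24 mm deep (z axis, outward along the pull); the point is on the axis, 9 mm below the bar's outer end. At home the collar (22 x 18 mm) ends 4 mm below the bar's underside.
- carrier: Board carrier, 0.14 to 0.26 kg: upright grey frame 130 wide (x -65 to +65) x 10 thick (y) x 108 mm high round a teal board, steel eye on top. Origin: middle of the lower edge; weight near the frame's middle. Side bars 22 mm wide, upper and lower bars 18 mm; grip them across the thickness. In the stand its axes are the stand's, lower edge 14 mm above the bench.
- carrier_eye (a point): Centre of the round eye on top of the carrier, at carrier x = 0, y = 0, z = 132 mm: steel ring of inner diameter 26 mm, outer diameter 44 mm, 10 mm thick, its hole running along carrier y.
- rack: Fixed bench rack: steel base 190 x 130 x 12 mm (x -140 to +50) and an upright grey perforated panel 64 mm wide (y -32 to +32), 310 mm high, its face at x = -20. Origin: bench level, on the rack's middle plane; z up. A blue hook with a yellow flap sticks out of the panel along -x. The panel stands behind the hung carrier, so a gripper held upright on the carrier strikes it.
- hook_seat (a point): Where the eye belongs: on the hook peg's centre line, rack x = -55, 205 mm above the bench; axes as the rack. The peg is level, 10 mm diameter, along rack x from a blue plate (face at x = -26) out to x = -128.
- hook_nose (a point): Outer end of the peg's centre line, rack x = -134, z = 213 mm: the tip is turned up, its centre line 8 mm above the peg's (end rounded, 5 mm radius). The eye must pass over it.
- flap_hinge (a point): Hinge axis (along rack y) of the yellow flap, rack x = -108, 253 mm above the bench, between two blue cheeks that run from the column to x = -116, 13 mm to either side, 247 to 261 mm above the bench.
- flap (a joint): Yellow gravity flap 42 mm long, 16 wide, 3 thick, 40 g. 0 = shut: hanging across the mouth of the hook on a stop, tip 7 mm above the peg's centre line at rack x = -99; it cannot swing outward. Swings inward and up to 1.5 rad. The eye pushed inward along the peg lifts it; it drops once the ring's outer face is inside about rack x = -70 (eye held high) or -83 (ring resting on the peg).
- multimeter: Yellow multimeter 150 x 75 x 40 mm lying on the bench; leave it. Origin: middle of the underside.
- tape_roll: Roll of black tape, 68 mm diameter, 19 mm high; leave it. Origin: middle of the underside.
- pliers: Pliers with blue grips, 175 mm long, 14 mm high, lying; leave them. Origin: at the joint, underside; jaws to +x.
- screwdriver: Screwdriver 190 mm long lying along its x; leave it. Origin: middle of the underside.
- lens_barrel: Dark projector lens barrel standing, 84 mm diameter, 85 mm high; leave it. Origin: middle of the underside.
- fan: Dark square fan 80 x 80 x 25 mm lying; leave it. Origin: middle of the underside.
- spare_board: Teal bare circuit board 160 x 50 x 4 mm (parts up to 12 mm high) lying; leave it. Origin: middle of the underside.
Not all that is in view belongs to the job. What is shaped like the carrier but purple is not meant.

How it is judged:
On the way, in this order (a step that is already met when the one before it is completed fails the run):
1. the plunger stays out by itself, turned, with the fingers off it (value of joint plunger_pin above 0.013 m and (value of joint plunger_knob above 0.6 rad or value of joint plunger_knob below -0.6 rad) and contact force between the fingers and index_plunger below 0.1 N), for 0.2 s.
2. the carrier is lifted clear of the stand, the plunger still latched open (value of joint plunger_pin above 0.013 m and (value of joint plunger_knob above 0.6 rad or value of joint plunger_knob below -0.6 rad) and z of carrier in the frame of stand above 0.075 m), for 0.1 s.
3. the eye is on the peg and lifts the flap (value of joint flap above 0.4 rad and x of carrier_eye in the frame of rack above -0.125 m and distance between carrier_eye and hook_seat below 0.085 m), for 0.05 s.
At the end, for the whole second after the job is handed in: The carrier hangs still and upright (0.15 rad) by its eye, ring resting on the peg (eye centre 3 to 15 mm below its axis, 12 mm sideways), eye 26 to 98 mm from the column axis, flap shut in front of it (under 0.1 rad), plunger latched open (out over 13 mm, turned over 0.6 rad) (x of carrier_eye in the frame of rack between -0.098 and -0.026 m and y of carrier_eye in the frame of rack between -0.012 and 0.012 m and z of carrier_eye in the frame of rack between 0.19 and 0.202 m and angle between carrier's own z axis and vertical below 0.15 rad and value of joint flap below 0.1 rad and linear speed of carrier below 0.03 m/s and value of joint plunger_pin above 0.013 m and (value of joint plunger_knob above 0.6 rad or value of joint plunger_knob below -0.6 rad)); the robot touches nothing.
It fails at once if one of the other things on the bench is shifted by more than 30 mm (distance of any of multimeter, tape_roll, pliers, screwdriver, lens_barrel, fan, spare_board from where it was at the start of the episode above 0.03 m).
It fails at once if the carrier is forced or slammed against the rack (over 30 N) (contact force between carrier and rack above 30 N).
It also fails if it takes over 54 s, if anything falls off the work surface, if the arm or the gripper's body presses on something with over 40 N, if the wrist force passes 120 N, or if a joint passes its speed limit or range.

## Working session

There is one attempt and no reset: what is moved stays moved. The work goes in short steps, Python scripts to look and compute and a shell command to move; the robot and the scene stay as the last step left them, time stands still between calls to the robot, and variables do not carry over. Pictures are saved under pics/ and viewed, at most 10 in all, crops included, and the job is handed in when it is done.

```bash
mkdir -p pics; cat > h.py <<'E'
import numpy as np, cv2
from workcell import manip
from scipy.spatial.transform import Rotation as R
def params(name, obs=None):
    p=manip.camera_params(name)
    if name=='wrist':
        o=obs or manip.get_obs(); T=np.eye(4); T[:3,:3]=R.from_quat(o['ee_rot']).as_matrix(); T[:3,3]=o['position']
        W=T@np.array(p['T_tool_cam'])
    else: W=np.linalg.inv(np.array(p['camera_from_world']))
    f=200/np.tan(np.radians(p['fov_y'])/2)
    return dict(W=W,K=np.array([[f,0,p['cx']],[0,f,p['cy']],[0,0,1.]]),k1=p['k1'])
def ray(P,uv):
    uv=np.array(uv,float).reshape(1,1,2)
    x,y=cv2.undistortPoints(uv,P['K'],np.array([P['k1'],0,0,0.]))[0,0]
    d=P['W'][:3,:3]@np.array([x,-y,-1]); return P['W'][:3,3],d/np.linalg.norm(d)
def onz(P,uv,z):
    c,d=ray(P,uv); return c+d*(z-c[2])/d[2]
def tri(obs):
    A=np.zeros((3,3));b=np.zeros(3);L=[]
    for P,uv in obs:
        c,d=ray(P,uv);M=np.eye(3)-np.outer(d,d);A+=M;b+=M@c;L.append((c,M))
    x=np.linalg.solve(A,b); return x,[round(1000*np.linalg.norm(M@(x-c)),1) for c,M in L]
def proj(P,X):
    q=np.linalg.inv(P['W'])@np.append(X,1); x,y=q[0]/-q[2],-q[1]/-q[2]; s=1+P['k1']*(x*x+y*y)
    return (P['K']@[x*s,y*s,1])[:2].round(1)
def shot(name,tag):
    o=manip.get_obs(); im=manip.camera(name); cv2.imwrite(f'pics/{tag}.png',im[:,:,::-1]); P=params(name,o); np.savez(f'pics/{tag}.npz',**P); return im,P
def load(tag):
    return cv2.imread(f'pics/{tag}.png'),dict(np.load(f'pics/{tag}.npz'))
E
python3 - <<'E'
from h import *
o=manip.get_obs(); print({k:np.round(v,3) for k,v in o.items()})
for n in('scene','top','wrist'):
    im,P=shot(n,n+'0'); print(n,P['K'][0],P['W'].round(3).tolist(),P['k1'])
a=[cv2.imread(f'pics/{n}0.png') for n in('scene','top')]
print(manip.grip_point_offset)
E
```

```text
{'clock': np.float64(0.0), 'joint_pos': array([-1.149,  0.333, -0.065,  1.461,  0.022,  1.35 , -0.089]), 'joint_velocities': array([ 0.001,  0.001,  0.001, -0.   ,  0.001,  0.001, -0.   ]), 'tau': array([ 1.0000e-03, -6.2545e+01,  5.0000e-02, -3.9159e+01,  1.6000e-02,
        1.0000e-02,  0.0000e+00]), 'position': array([0.269, 0.564, 0.23 ]), 'ee_rot': array([ 0.221,  0.975, -0.001, -0.   ]), 'ft_force': array([-0.007, -0.   ,  0.213]), 'torque': array([ 0.01 ,  0.011, -0.056]), 'grasp_force': np.float64(0.0), 'grip_width': np.float64(1.004)}
scene [510.30071355   0.         308.4428263 ] [[0.361, -0.711, 0.603, 1.473], [0.932, 0.274, -0.236, -0.364], [0.002, 0.647, 0.762, 1.285], [0.0, 0.0, 0.0, 1.0]] -0.08415613531800004
top [385.53991829   0.         319.72296431] [[0.018, 0.997, -0.077, 0.504], [-1.0, 0.019, 0.009, 0.001], [0.011, 0.076, 0.997, 1.273], [0.0, 0.0, 0.0, 1.0]] 0.01474162758611907
wrist [335.17721408   0.         317.85055602] [[0.428, -0.868, -0.25, 0.206], [0.904, 0.412, 0.119, 0.593], [-0.001, -0.277, 0.961, 0.374], [0.0, 0.0, 0.0, 1.0]] -0.03224301946502579
0.0187
```

View pics/scene0.png

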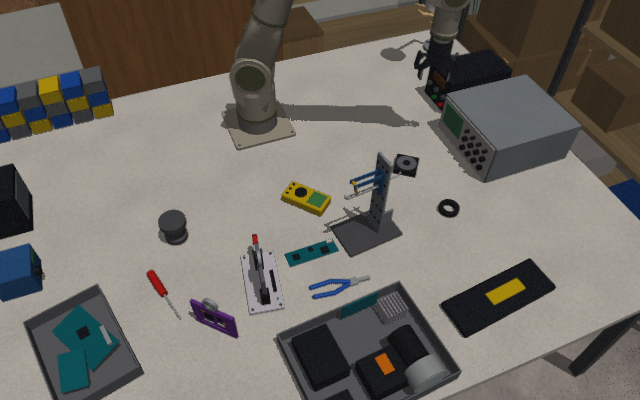

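View pics/top0.png

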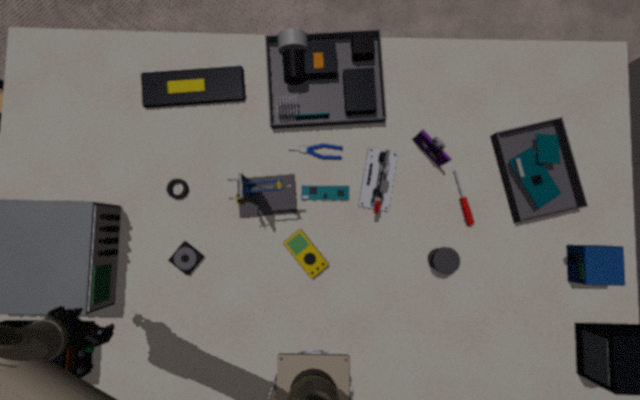

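The scene view shows the stand with the carrier at (262,275) and its red knob at (255,240). The rack is at (370,215), with its hook pointing left, toward the stand. In the top view the stand is at (377,180), the rack at (268,195) and the purple decoy at (432,148). I'll enlarge crops to pick points.

```bash
python3 - <<'E'
from h import *
t,_=load('top0'); s,_=load('scene0')
def c(im,x,y,w,h,W,H): return cv2.resize(im[y:y+h,x:x+w],(W,H),interpolation=cv2.INTER_CUBIC)
A=np.hstack([c(t,350,140,60,75,320,400)[:300*0+400],c(t,230,165,80,67,480,400)])
B=np.hstack([c(s,235,225,60,50*2,0+300,500)[:0+500],c(s,325,145,100,110,455,500)])
A=np.hstack([c(t,350,140,60,75,240,300),c(t,230,165,75,60,375,300)])
B=np.hstack([c(s,230,228,70,95,221,300),c(s,325,145,100,110,273,300)])
W=max(A.shape[1],B.shape[1]); out=np.zeros((600,W,3),np.uint8); out[:300,:A.shape[1]]=A; out[300:,:B.shape[1]]=B
cv2.imwrite('pics/c1.png',out); print(out.shape)
E
```

```text
(600, 615, 3)
```

View pics/c1.png

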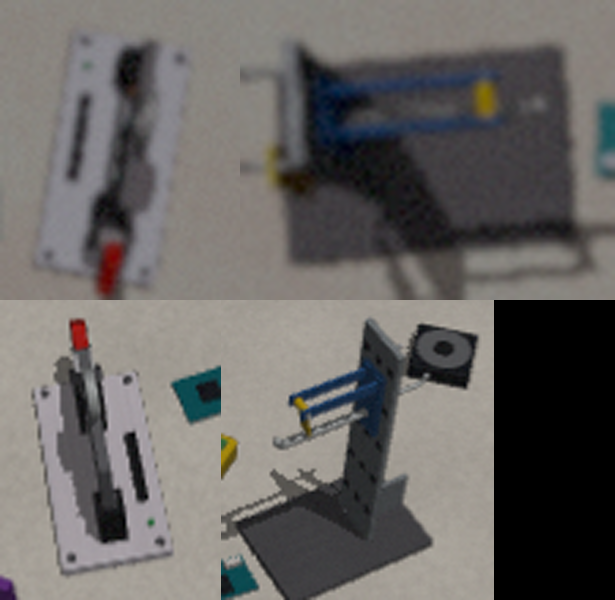

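```bash
python3 - <<'E'
from h import *
t,Pt=load('top0'); s,Ps=load('scene0')
S=[onz(Pt,p,.014)[:2] for p in[(369,147.5),(397,151.25),(389.25,211.25),(359,205.5)]]
S=np.array(S);print('stand corners',S.round(3).tolist(),[np.linalg.norm(S[i]-S[i-1]).round(3) for i in range(4)])
far=(S[0]+S[1])/2;near=(S[2]+S[3])/2;ux=(far-near)/np.linalg.norm(far-near);print('yaw',np.degrees(np.arctan2(ux[1],ux[0])),'origin',near+ux*.11)
Rk=np.array([onz(Pt,p,.012)[:2] for p in[(294.4,174),(296.6,213),(240,217.4)]]);print('rack',Rk.round(3).tolist(),np.linalg.norm(Rk[0]-Rk[1]),np.linalg.norm(Rk[1]-Rk[2]))
def red(im,x0,x1,y0,y1):
    m=cv2.inRange(cv2.cvtColor(im,cv2.COLOR_BGR2HSV),(0,140,90),(8,255,255)); z=np.zeros_like(m); z[y0:y1,x0:x1]=m[y0:y1,x0:x1]; ys,xs=np.nonzero(z); return (xs.mean(),ys.mean()),len(xs)
a,n=red(t,350,410,180,230);b,n2=red(s,235,275,220,270);print(a,n,b,n2,tri([(Pt,a),(Ps,b)]))
# hook nose / yellow flap hinge end
print('nose scene+?')
def yel(im,x0,x1,y0,y1):
    m=cv2.inRange(cv2.cvtColor(im,cv2.COLOR_BGR2HSV),(20,140,90),(35,255,255)); z=np.zeros_like(m); z[y0:y1,x0:x1]=m[y0:y1,x0:x1]; ys,xs=np.nonzero(z); return (xs.mean(),ys.mean()),len(xs)
a,n=yel(t,265,290,175,195);b,n2=yel(s,340,365,170,205);print(a,n,b,n2,tri([(Pt,a),(Ps,b)]))
print(manip.camera_params('wrist')['T_tool_cam'])
E
```

```text
stand corners [[0.785, -0.171], [0.774, -0.264], [0.575, -0.239], [0.592, -0.14]] [np.float64(0.196), np.float64(0.094), np.float64(0.201), np.float64(0.101)]
yaw -8.103300301284737 origin [ 0.69220343 -0.20518954]
rack [[0.692, 0.074], [0.564, 0.064], [0.546, 0.248]] 0.12884378083544842 0.18487268967060752
(np.float64(377.1818181818182), np.float64(206.03030303030303)) 33 (np.float64(254.69230769230768), np.float64(238.69230769230768)) 39 (array([ 0.58619134, -0.18688238,  0.08992491]), [np.float64(0.7), np.float64(0.7)])
nose scene+?
(np.float64(278.5), np.float64(184.27272727272728)) 22 (np.float64(354.0), np.float64(183.875)) 16 (array([0.62731454, 0.10085656, 0.25465357]), [np.float64(0.5), np.float64(0.5)])
[[ 1.96599390e-03  9.60802799e-01  2.77225750e-01  6.97364748e-02]
 [ 9.99997948e-01 -1.75327153e-03 -1.01520753e-03 -6.43020458e-04]
 [-4.89362216e-04  2.77227177e-01 -9.60804274e-01 -1.43480894e-01]
 [ 0.00000000e+00  0.00000000e+00  0.00000000e+00  1.00000000e+00]]
```

```bash
cat >> h.py <<'E'
def ori(psi,th,spin=0):
    a,t=np.radians(psi),np.radians(th);c,s=np.cos,np.sin
    M=np.array([[c(t)*c(a),c(t)*s(a),s(t)],[s(a),-c(a),0],[s(t)*c(a),s(t)*s(a),-c(t)]]).T
    return R.from_matrix(M)*R.from_rotvec([0,0,np.radians(spin)])
def plan(wps,start=None):
    o=manip.get_obs(); p=np.array(o['position']);q=R.from_quat(o['ee_rot'])
    if start: p,q=np.array(start[0]),ori(*start[1:])
    print('t',round(o['clock'],2),'p',p.round(4),'ft',np.round(o['ft_force'],1),'w',round(float(o['grip_width']),3))
    for w in wps:
        P,Q=np.array(w[0]),ori(*w[1:])
        print((q.inv().apply(P-p)/.08).round(3).tolist(),((q.inv()*Q).as_rotvec()/np.radians(45)).round(3).tolist()); p,q=P,Q
E
python3 - <<'E'
from h import *
o=manip.get_obs();print((R.from_quat(o['ee_rot']).inv()*ori(154.5,0)).magnitude())
plan([([.32,.46,.28],135,0),([.37,.355,.31],105,0),([.41,.25,.31],75,0),([.44,.145,.30],45,0),([.46,.04,.28],20,8),([.475,-.06,.24],-5,20),([.490,-.14,.205],-8,40),([.502,-.175,.175],-8,45)])
E
```

```text
0.0011363159532981405
t 0.15 p [0.2688 0.5639 0.2307] ft [-2.   0.6 -0.4] w 1.0
[-1.137, -0.898, -0.615] [-0.001, 0.0, 0.434]
[-1.37, -0.486, -0.375] [0.0, 0.0, 0.667]
[-1.397, 0.143, 0.0] [0.0, 0.0, 0.667]
[-1.171, 0.702, 0.125] [0.0, 0.0, 0.667]
[-0.751, 1.105, 0.25] [-0.039, 0.175, 0.555]
[-0.318, 1.239, 0.46] [-0.135, 0.262, 0.54]
[0.108, 0.98, 0.505] [-0.034, 0.444, 0.058]
[-0.081, 0.412, 0.422] [-0.0, 0.111, 0.0]
```

```bash
python3 - <<'E'
from h import *
plan([([.325,.468,.27],154.5,0),([.375,.37,.31],154.5,0),([.42,.27,.31],110,0),([.445,.195,.31],65,0),([.47,.09,.28],22,4),([.48,.01,.25],-8,12),([.487,-.075,.22],-8,30),([.494,-.145,.195],-8,45),([.502,-.175,.175],-8,45)])
E
```

```text
t 0.15 p [0.2688 0.5639 0.2307] ft [-2.   0.6 -0.4] w 1.0
[-1.151, -0.781, -0.49] [-0.001, 0.0, 0.0]
[-1.091, -0.837, -0.5] [0.0, 0.0, 0.0]
[-1.046, -0.886, 0.0] [0.0, 0.0, 0.989]
[-0.988, -0.027, 0.0] [0.0, 0.0, 1.0]
[-1.057, 0.838, 0.375] [-0.033, 0.085, 0.955]
[-0.284, 0.974, 0.356] [-0.093, 0.174, 0.661]
[0.151, 1.04, 0.416] [0.0, 0.4, 0.0]
[0.024, 0.854, 0.375] [-0.0, 0.333, -0.0]
[-0.07, 0.357, 0.284] [0.0, 0.0, 0.0]
```

```bash

python3 -m inch '[[[-0.1,-0.08,-0.05],[0,0,0]],[[-0.2,-0.16,-0.1],[0,0,0]],[[-0.3,-0.24,-0.15],[0,0,0]],[[-0.4,-0.32,-0.2],[0,0,0]],[[-0.5,-0.4,-0.25],[0,0,0]],[[-0.6,-0.48,-0.3],[0,0,0]],[[-0.7,-0.56,-0.35],[0,0,0]],[[-0.8,-0.64,-0.4],[0,0,0]],[[-0.9,-0.72,-0.45],[0,0,0]],[[-1,-0.8,-0.5],[0,0,0]]]' 
python3 -m inch '[[[-0.1,-0.08,-0.05],[0,0,0]],[[-0.2,-0.16,-0.1],[0,0,0]],[[-0.3,-0.24,-0.15],[0,0,0]],[[-0.4,-0.32,-0.2],[0,0,0]],[[-0.5,-0.4,-0.25],[0,0,0]],[[-0.6,-0.48,-0.3],[0,0,0]],[[-0.7,-0.56,-0.35],[0,0,0]],[[-0.8,-0.64,-0.4],[0,0,0]],[[-0.9,-0.72,-0.45],[0,0,0]],[[-1,-0.8,-0.5],[0,0,0]]]' 
python3 -m inch '[[[-0.1,-0.09,0],[0,0,0.1]],[[-0.2,-0.18,0],[0,0,0.2]],[[-0.3,-0.27,0],[0,0,0.3]],[[-0.4,-0.36,0],[0,0,0.4]],[[-0.5,-0.45,0],[0,0,0.5]],[[-0.6,-0.54,0],[0,0,0.6]],[[-0.7,-0.63,0],[0,0,0.7]],[[-0.8,-0.72,0],[0,0,0.8]],[[-0.9,-0.81,0],[0,0,0.9]],[[-1,-0.9,0],[0,0,1]]]' 
python3 - <<'E'
from h import *
o=manip.get_obs();print(np.round(o['joint_pos'],2))
plan([([.44,.2,.31],65,0),([.47,.11,.28],22,4),([.48,.035,.25],-8,12),([.487,-.045,.22],-8,30),([.494,-.12,.195],-8,45),([.502,-.175,.175],-8,45)])
E
```

```text
clock: 1.15
position: [0.3139, 0.4712, 0.2717]
ee_rot: [0.221, 0.975, 0.0, -0.0]
ft_force: [1.0, 0.0, -0.6]
grip_width: 1.002
grasp_force: 0.0
clock: 2.15
position: [0.3586, 0.3791, 0.3117]
ee_rot: [0.221, 0.975, 0.0, 0.0]
ft_force: [-0.5, 0.5, -0.6]
grip_width: 1.002
grasp_force: 0.0
clock: 3.15
position: [0.3998, 0.2796, 0.3115]
ee_rot: [0.578, 0.816, 0.0, -0.0]
ft_force: [0.7, -0.0, -0.4]
grip_width: 0.999
grasp_force: 0.0
[-0.85 -0.01  0.14  1.69  0.    1.46 -0.37]
t 3.15 p [0.3998 0.2796 0.3115] ft [ 0.7 -0.  -0.4] w 0.999
[-1.105, 0.145, 0.019] [0.0, -0.0, 0.985]
[-0.861, 0.815, 0.375] [-0.033, 0.085, 0.955]
[-0.261, 0.916, 0.358] [-0.093, 0.174, 0.661]
[0.143, 0.978, 0.414] [0.0, 0.4, 0.0]
[0.032, 0.916, 0.379] [-0.0, 0.333, -0.0]
[-0.039, 0.667, 0.314] [0.0, 0.0, 0.0]
```

```bash

python3 -m inch '[[[-0.1,0.01,0],[0,0,0.1]],[[-0.2,0.03,0],[0,0,0.2]],[[-0.3,0.04,0],[0,0,0.3]],[[-0.4,0.06,0],[0,0,0.4]],[[-0.5,0.07,0],[0,0,0.5]],[[-0.6,0.09,0],[0,0,0.6]],[[-0.7,0.1,0],[0,0,0.7]],[[-0.8,0.12,0],[0,0,0.8]],[[-0.9,0.13,0],[0,0,0.9]],[[-1,0.14,0],[0,0,1]]]' >/dev/null
python3 -m inch '[[[-0.1,0.08,0.04],[0,0.01,0.1]],[[-0.2,0.17,0.08],[0,0.02,0.19]],[[-0.3,0.26,0.12],[0,0.03,0.29]],[[-0.4,0.34,0.16],[0,0.04,0.38]],[[-0.5,0.43,0.2],[0,0.05,0.48]],[[-0.6,0.51,0.24],[0,0.06,0.57]],[[-0.7,0.6,0.28],[0,0.07,0.67]],[[-0.8,0.68,0.32],[0,0.08,0.76]],[[-0.9,0.77,0.36],[0,0.09,0.86]],[[-1,0.85,0.4],[0,0.1,0.95]]]' 
python3 - <<'E'
from h import *
o=manip.get_obs();print(np.round(o['joint_pos'],2))
plan([([.485,.02,.25],-8,14),([.492,-.06,.22],-8,30),([.498,-.14,.190],-8,45),([.502,-.175,.175],-8,45)])
E
```

```text
clock: 5.15
position: [0.4638, 0.1064, 0.2794]
ee_rot: [0.982, 0.187, 0.033, -0.021]
ft_force: [0.4, -0.5, -0.2]
grip_width: 1.0
grasp_force: 0.0
[-0.63 -0.09  0.32  1.83 -0.    1.33 -1.51]
t 5.15 p [0.4638 0.1064 0.2794] ft [ 0.4 -0.5 -0.2] w 1.0
[-0.176, 1.111, 0.324] [-0.139, 0.224, 0.645]
[0.128, 0.978, 0.418] [0.0, 0.356, -0.0]
[-0.003, 0.98, 0.431] [-0.0, 0.333, -0.0]
[-0.055, 0.426, 0.211] [0.0, 0.0, 0.0]
```

```bash

python3 -m inch '[[[-0.02,0.1,0.03],[-0.01,0.02,0.06]],[[-0.03,0.2,0.06],[-0.03,0.04,0.13]],[[-0.05,0.3,0.09],[-0.04,0.07,0.19]],[[-0.07,0.4,0.13],[-0.06,0.09,0.26]],[[-0.08,0.5,0.16],[-0.07,0.11,0.32]],[[-0.1,0.6,0.19],[-0.08,0.13,0.39]],[[-0.12,0.7,0.22],[-0.1,0.16,0.45]],[[-0.14,0.8,0.25],[-0.11,0.18,0.52]],[[-0.15,0.9,0.28],[-0.13,0.2,0.58]],[[-0.17,1,0.32],[-0.14,0.22,0.64]]]' >/dev/null
python3 -m inch '[[[0.01,0.1,0.04],[0,0.04,0]],[[0.03,0.2,0.08],[0,0.07,0]],[[0.04,0.3,0.13],[0,0.11,0]],[[0.05,0.4,0.17],[0,0.14,0]],[[0.06,0.5,0.21],[0,0.18,0]],[[0.08,0.6,0.25],[0,0.21,0]],[[0.09,0.7,0.29],[0,0.25,0]],[[0.1,0.8,0.33],[0,0.28,0]],[[0.12,0.9,0.38],[0,0.32,0]],[[0.13,1,0.42],[0,0.36,0]]]' >/dev/null
python3 -m inch '[[[0,0.11,0.05],[0,0.04,0]],[[0,0.22,0.1],[0,0.08,0]],[[0,0.33,0.15],[0,0.12,0]],[[0,0.44,0.2],[0,0.16,0]],[[0,0.55,0.25],[0,0.2,0]],[[0,0.66,0.3],[0,0.24,0]],[[0,0.77,0.35],[0,0.28,0]],[[0,0.88,0.39],[0,0.31,0]],[[0,1,0.43],[0,0.33,0]],[[0,1,0.43],[0,0.33,0]]]' 
python3 - <<'E'
from h import *
o=manip.get_obs();print(np.round(o['joint_pos'],2))
plan([([.502,-.175,.175],-8,45)])
shot('wrist','w1')
E
```

```text
clock: 8.15
position: [0.4922, -0.1158, 0.1981]
ee_rot: [0.93, -0.052, 0.364, 0.019]
ft_force: [-0.4, 1.3, 0.6]
grip_width: 1.001
grasp_force: 0.0
[ 0.3  -0.36 -0.11  2.42 -0.26  0.35 -1.29]
t 8.15 p [ 0.4922 -0.1158  0.1981] ft [-0.4  1.3  0.6] w 1.001
[-0.045, 0.723, 0.35] [-0.027, 0.051, 0.024]
```

View pics/w1.png

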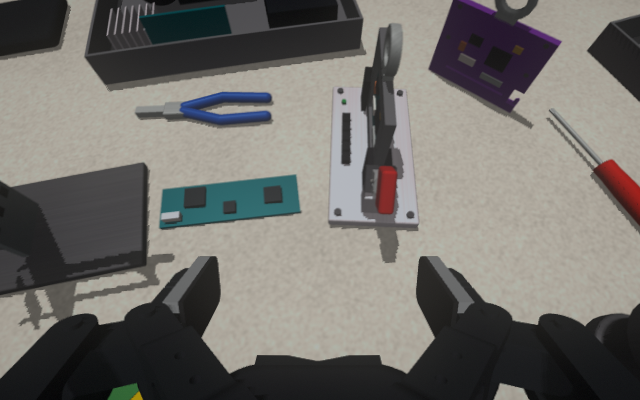

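Wrist view: the stand base's near corners are at (330,222) and (417,223) and its far corners at about (332,88) and (408,88). The red knob spans (378..396, 166..213), and the eye is at (393,45). Joint 4 is at its limit here, so I'll work farther out.

```bash
python3 - <<'E'
from h import *
w,P=load('w1'); t,Pt=load('top0'); s,Ps=load('scene0')
hs=cv2.cvtColor(w,cv2.COLOR_BGR2HSV)
# base outline: bright low-sat bluish-grey
C=[(330,223),(418,224),(408,88),(333,88)]
S=np.array([onz(P,c,.014)[:2] for c in C]);print(S.round(3).tolist(),[np.linalg.norm(S[i]-S[i-1]).round(3) for i in range(4)])
m=cv2.inRange(hs,(0,140,60),(8,255,255))|cv2.inRange(hs,(172,140,60),(180,255,255)); m[:,450:]=0; m[260:]=0
n,l,st,ce=cv2.connectedComponentsWithStats(m); i=1+np.argmax(st[1:,4]); print(st[i],ce[i])
print('knob',tri([(P,ce[i]),(Pt,(377.2,206)),(Ps,(254.7,238.7))]))
cnt=max(cv2.findContours((l==i).astype(np.uint8),0,2)[0],key=cv2.contourArea); print(cv2.approxPolyDP(cnt,2,True)[:,0].tolist())
near=(S[0]+S[1])/2;far=(S[2]+S[3])/2;ux=(far-near)/np.linalg.norm(far-near);print('yaw',np.degrees(np.arctan2(ux[1],ux[0])),near+ux*.11)
o=near+ux*.11;uy=np.array([-ux[1],ux[0]])
for X in [(-.105,0,.082),(-.105-.0085,.007,.082+.02)]:
    q=np.append(o+ux*X[0]+uy*X[1],X[2]);print(X,proj(P,q))
E
```

```text
[[0.589, -0.14], [0.577, -0.235], [0.775, -0.271], [0.786, -0.169]] [np.float64(0.2), np.float64(0.096), np.float64(0.202), np.float64(0.103)]
[379 166  18  48 702] [386.92735043 189.17094017]
knob (array([ 0.58545314, -0.18745142,  0.08869907]), [np.float64(1.4), np.float64(0.8), np.float64(1.5)])
[[381, 166], [379, 211], [390, 213], [396, 172], [390, 166]]
yaw -9.297982527611252 [ 0.69144482 -0.20542169]
(-0.105, 0, 0.082) [384.9 189.5]
(-0.11349999999999999, 0.007, 0.10200000000000001) [381.1 186.6]
```

```bash
python3 - <<'E'
from h import *
w,P=load('w1'); a=np.radians(-9); ux=np.array([np.cos(a),np.sin(a),0]);uy=np.array([-ux[1],ux[0],0]);o=np.array([.6917,-.2053,0])
ax=-.7071*ux+[0,0,.7071]; bx=.7071*ux+[0,0,.7071]; pl=o-.065*ux+[0,0,.042]
for uv in[(384.5,213),(379,211.5),(390.5,213.5),(381,165.5),(390,165.5)]:
    c,d=ray(P,uv); 
    for y in(-.007,0,.007):
        n=uy; t=((o+uy*y-c)@n)/(d@n); q=c+d*t
        print(uv,y,'s %.4f  x %.4f'%((q-pl)@ax,(q-pl)@bx))
E
```

```text
(384.5, 213) -0.007 s 0.0271  x -0.0337
(384.5, 213) 0 s 0.0645  x -0.0202
(384.5, 213) 0.007 s 0.1019  x -0.0068
(379, 211.5) -0.007 s -0.0072  x -0.0445
(379, 211.5) 0 s 0.0342  x -0.0298
(379, 211.5) 0.007 s 0.0755  x -0.0151
(390.5, 213.5) -0.007 s 0.0572  x -0.0231
(390.5, 213.5) 0 s 0.0912  x -0.0108
(390.5, 213.5) 0.007 s 0.1251  x 0.0014
(381, 165.5) -0.007 s -0.0229  x 0.0054
(381, 165.5) 0 s 0.0202  x 0.0144
(381, 165.5) 0.007 s 0.0634  x 0.0234
(390, 165.5) -0.007 s 0.0309  x 0.0170
(390, 165.5) 0 s 0.0679  x 0.0247
(390, 165.5) 0.007 s 0.1048  x 0.0324
```

```bash
cat >> h.py <<'E'
a=np.radians(-9); ux=np.array([np.cos(a),np.sin(a),0]);uy=np.array([-ux[1],ux[0],0]);so=np.array([.6917,-.2053,0])
ax=-.7071*ux+[0,0,.7071]; bx=.7071*ux+[0,0,.7071]; pl=so-.065*ux+[0,0,.042]
E
python3 - <<'E'
from h import *
print((pl+.114*ax).round(4),(pl+.044*ax).round(4))
plan([(pl+.114*ax,-9,45),(pl+.044*ax,-9,45)])
E
```

```text
[ 0.5479 -0.1825  0.1226] [ 0.5968 -0.1903  0.0731]
t 8.2 p [ 0.4914 -0.1185  0.1976] ft [ 0.3  1.4 -0.6] w 1.003
[-0.052, 0.716, 1.226] [-0.038, 0.05, 0.034]
[-0.0, 0.0, 0.875] [0.0, 0.0, 0.0]
```

```bash

python3 -m inch '[[[0,0.07,0.1],[0,0,0]],[[-0.01,0.15,0.2],[0,0.01,0]],[[-0.02,0.22,0.3],[-0.01,0.01,0.01]],[[-0.02,0.29,0.4],[-0.01,0.02,0.01]],[[-0.03,0.36,0.5],[-0.02,0.02,0.02]],[[-0.03,0.43,0.6],[-0.02,0.03,0.02]],[[-0.04,0.5,0.7],[-0.03,0.03,0.02]],[[-0.04,0.58,0.8],[-0.03,0.04,0.03]],[[-0.05,0.65,0.88],[-0.04,0.05,0.03]],[[-0.05,0.72,0.95],[-0.04,0.05,0.03]]]' 0.6
python3 - <<'E'
from h import *
o=manip.get_obs();print(np.round(o['joint_pos'],2))
plan([(pl+.044*ax,-9,45)])
shot('wrist','w2')
E
```

```text
clock: 9.2
position: [0.5342, -0.1777, 0.1381]
ee_rot: [0.922, -0.068, 0.38, 0.031]
ft_force: [0.2, 0.2, 0.8]
grip_width: 0.603
grasp_force: 0.0
[-0.06 -0.13  0.35  2.41 -0.66  0.1  -0.78]
t 9.2 p [ 0.5342 -0.1777  0.1381] ft [0.2 0.2 0.8] w 0.603
[-0.008, 0.035, 1.138] [-0.002, 0.004, 0.011]
```

View pics/w2.png

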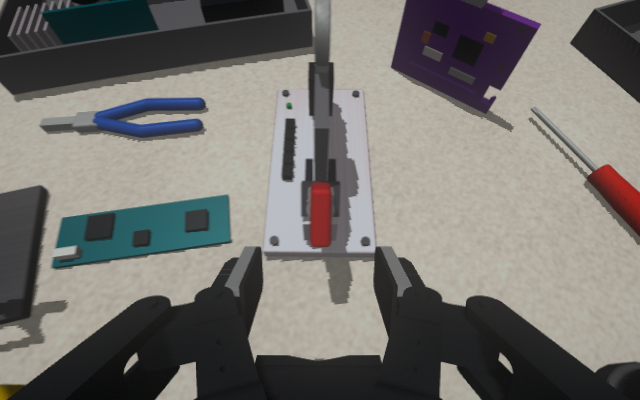

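Wrist view: the red knob is at (320,215), centred between the fingers (about 250 and 385), and its bar lies in the finger plane as expected. I'll close in.

```bash

python3 -m inch '[[[0,0.01,0.08],[0,0,0]],[[0,0.01,0.16],[0,0,0]],[[0,0.01,0.24],[0,0,0]],[[0,0.02,0.32],[0,0,0]],[[0,0.02,0.4],[0,0,0]],[[-0.01,0.02,0.48],[0,0,0]],[[-0.01,0.03,0.56],[0,0,0.01]],[[-0.01,0.03,0.64],[0,0,0.01]],[[-0.01,0.03,0.72],[0,0,0.01]],[[-0.01,0.03,0.8],[0,0,0.01]]]' 
python3 - <<'E'
from h import *
def kn(tag):
    w,P=load(tag);hs=cv2.cvtColor(w,cv2.COLOR_BGR2HSV)
    m=cv2.inRange(hs,(0,140,60),(8,255,255))|cv2.inRange(hs,(172,140,60),(180,255,255)); m[:,450:]=0; m[:,:200]=0;m[300:]=0
    n,l,st,ce=cv2.connectedComponentsWithStats(m); i=1+np.argmax(st[1:,4]); return P,ce[i],st[i]
shot('wrist','w3')
L=[kn(t) for t in('w1','w2','w3')]
for l in L: print(l[1],l[2])
x,e=tri([l[:2] for l in L]);print(x.round(4),e,'s',(x-pl)@ax,'x',(x-pl)@bx,'y',(x-pl)@uy)
# bar ends in w2/w3
for P,c,st in L[1:]:
    for row,xp in((st[1]+st[3],-.02),(st[1],.02)):
        cc,d=ray(P,(c[0],row)); t=((pl+xp*bx-cc)@bx)/(d@bx); q=cc+d*t; print('end',xp,'s %.4f y %.4f'%((q-pl)@ax,(q-pl)@uy))
o=manip.get_obs();print(np.round(o['joint_pos'],2))
plan([(pl+.044*ax,-9,45)])
E
```

```text
clock: 10.25
position: [0.5676, -0.1824, 0.1114]
ee_rot: [0.923, -0.073, 0.375, 0.03]
ft_force: [0.3, -0.3, 0.7]
grip_width: 0.598
grasp_force: 0.0
[386.92735043 189.17094017] [379 166  18  48 702]
[320.33305156 214.02197802] [ 311  183   20   63 1183]
[320.74173228 246.91496063] [ 309  208   25   79 1905]
[ 0.5818 -0.1871  0.0935] [np.float64(0.1), np.float64(0.3), np.float64(0.2)] s 0.06918167885386328 x 0.0036138594493144937 y 0.0008385243618681082
end -0.02 s 0.0676 y 0.0004
end 0.02 s 0.0508 y 0.0008
end -0.02 s 0.0705 y 0.0009
end 0.02 s 0.0518 y 0.0009
[-1.02 -0.06  1.34  2.37 -1.27  0.07 -0.15]
t 10.3 p [ 0.5673 -0.1831  0.1113] ft [-0.2 -0.5  0.1] w 0.604
[-0.063, 0.029, 0.606] [0.004, 0.017, -0.002]
```

```bash
cat >> h.py <<'E'
def tcp(s,th,x=.002,spin=0,y=.0007):
    # tool gripping the knob at axis coordinate s, tilt th, then turned with knob by spin deg about ax
    q=ori(-9,th); z=q.apply([0,0,1]); g=pl+x*bx+y*uy+.0187*z
    r=R.from_rotvec(ax*np.radians(spin)); g=pl+y*uy+r.apply(g-pl-y*uy)+s*ax
    return g,r*q
def plan2(wps,start=None):
    o=manip.get_obs(); p=np.array(o['position']);q=R.from_quat(o['ee_rot'])
    print('t',round(o['clock'],2),'p',p.round(4),'q',np.round(o['joint_pos'],2),'ft',np.round(o['ft_force'],1),'w',round(float(o['grip_width']),3),'g',o['grasp_force'])
    if start: p,q=start
    for P,Q in wps:
        print((q.inv().apply(P-p)/.08).round(3).tolist(),((q.inv()*Q).as_rotvec()/np.radians(45)).round(3).tolist()); p,q=P,Q
E
python3 - <<'E'
from h import *
plan2([tcp(.105,30),tcp(.067,30)])
E
```

```text
t 10.3 p [ 0.5673 -0.1831  0.1113] q [-1.02 -0.06  1.34  2.37 -1.27  0.07 -0.15] ft [-0.2 -0.5  0.1] w 0.604 g 0.0
[-0.106, 0.022, 0.07] [0.003, -0.316, -0.002]
[0.123, 0.0, 0.459] [0.0, 0.0, 0.0]
```

```bash

python3 -m inch '[[[-0.01,0,0.01],[0,-0.03,0]],[[-0.02,0,0.02],[0,-0.06,0]],[[-0.03,0.01,0.02],[0,-0.1,0]],[[-0.04,0.01,0.03],[0,-0.13,0]],[[-0.05,0.01,0.04],[0,-0.16,0]],[[-0.06,0.01,0.04],[0,-0.19,0]],[[-0.07,0.02,0.05],[0,-0.22,0]],[[-0.08,0.02,0.06],[0,-0.25,0]],[[-0.1,0.02,0.07],[0,-0.32,0]],[[-0.1,0.02,0.07],[0,-0.32,0]]]' >/dev/null
python3 - <<'E'
from h import *
plan2([tcp(.067,30)])
E
```

```text
t 11.3 p [ 0.5656 -0.1861  0.1022] q [-0.85  0.16  1.2   2.19 -0.57  0.43 -0.95] ft [ 0.7  0.5 -0.8] w 0.598 g 0.0
[0.109, -0.02, 0.461] [0.006, 0.004, -0.003]
```

```bash

python3 -m inch '[[[0.01,0,0.06],[0,0,0]],[[0.02,0,0.12],[0,0,0]],[[0.04,-0.01,0.17],[0,0,0]],[[0.05,-0.01,0.22],[0,0,0]],[[0.06,-0.01,0.28],[0,0,0]],[[0.08,-0.01,0.33],[0,0,0]],[[0.09,-0.02,0.38],[0,0,0]],[[0.1,-0.02,0.42],[0,0,0]],[[0.11,-0.02,0.46],[0,0,0]],[[0.11,-0.02,0.46],[0,0,0]]]' 
python3 -m inch '[[[0,0,0],[0,0,0]],[[0,0,0],[0,0,0]],[[0,0,0],[0,0,0]],[[0,0,0],[0,0,0]],[[0,0,0],[0,0,0]],[[0,0,0],[0,0,0]],[[0,0,0],[0,0,0]],[[0,0,0],[0,0,0]],[[0,0,0],[0,0,0]],[[0,0,0],[0,0,0]]]' 0 80
python3 - <<'E'
from h import *
s0=tcp(.067,30)
plan2([tcp(.0865,30)]); plan2([tcp(.0865,30),tcp(.0865,30,spin=-22),tcp(.0865,30,spin=-44),tcp(.0865,30,spin=-66),tcp(.0865,30,spin=-88)],s0)
plan2([tcp(.0865,30),tcp(.0865,30,spin=22),tcp(.0865,30,spin=44)],s0)
shot('wrist','w4')
E
```

```text
clock: 12.3
position: [0.5913, -0.1863, 0.0739]
ee_rot: [0.963, -0.076, 0.257, 0.021]
ft_force: [-0.3, 0.1, 0.4]
grip_width: 0.598
grasp_force: 0.0
clock: 13.3
position: [0.5909, -0.1871, 0.0745]
ee_rot: [0.963, -0.077, 0.257, 0.021]
ft_force: [-5.3, -1.5, 5.8]
grip_width: 0.148
grasp_force: 77.9
t 13.3 p [ 0.5909 -0.1871  0.0745] q [-0.61  0.28  0.97  2.15 -0.81  0.41 -0.77] ft [-5.3 -1.5  5.8] w 0.148 g 77.90907377207986
[-0.055, 0.02, -0.232] [0.002, 0.003, -0.002]
t 13.3 p [ 0.5909 -0.1871  0.0745] q [-0.61  0.28  0.97  2.15 -0.81  0.41 -0.77] ft [-5.3 -1.5  5.8] w 0.148 g 77.90907377207986
[-0.063, -0.0, -0.235] [0.0, 0.0, 0.0]
[0.002, -0.013, -0.001] [0.127, -0.0, 0.472]
[0.002, -0.013, -0.001] [0.127, 0.0, 0.472]
[0.002, -0.013, -0.001] [0.127, 0.0, 0.472]
[0.002, -0.013, -0.001] [0.127, -0.0, 0.472]
t 13.3 p [ 0.5909 -0.1871  0.0745] q [-0.61  0.28  0.97  2.15 -0.81  0.41 -0.77] ft [-5.3 -1.5  5.8] w 0.148 g 77.90907377207986
[-0.063, -0.0, -0.235] [0.0, 0.0, 0.0]
[0.002, 0.013, -0.001] [-0.127, -0.0, -0.472]
[0.002, 0.013, -0.001] [-0.127, 0.0, -0.472]
```

View pics/w4.png

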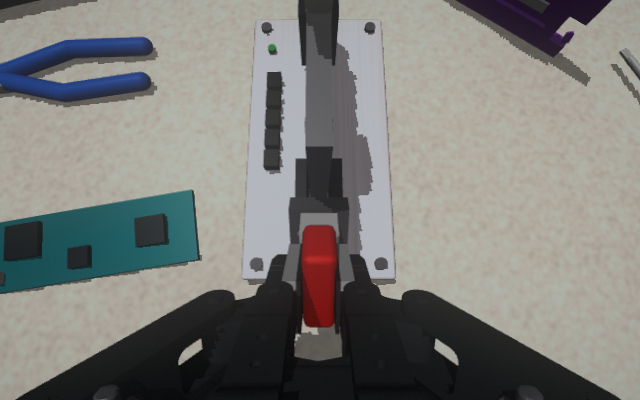

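Wrist view: the red knob at (318,275) is clamped squarely between both pads. The grip reads 78 N and the opening 12.6 mm, so I'll pull now.

```bash

python3 -m inch '[[[-0.01,0,-0.03],[0,0,0]],[[-0.02,0,-0.06],[0,0,0]],[[-0.02,0,-0.09],[0,0,0]],[[-0.03,0,-0.12],[0,0,0]],[[-0.04,0,-0.15],[0,0,0]],[[-0.05,0,-0.18],[0,0,0]],[[-0.06,0,-0.21],[0,0,0]],[[-0.06,0,-0.235],[0,0,0]],[[-0.06,0,-0.235],[0,0,0]],[[-0.06,0,-0.235],[0,0,0]]]' 
python3 - <<'E'
from h import *
o=manip.get_obs(); d=np.array(o['position'])-[.5909,-.1871,.0745]; print('moved along ax',d@ax, d@bx,d@uy,'force ax',np.array(o['ft_force'])@ax)
s0=tcp(.0865,30); plan2([tcp(.0865,30,spin=44),tcp(.0865,30,spin=88)],s0)
E
```

```text
clock: 14.35
position: [0.5776, -0.1848, 0.0881]
ee_rot: [0.963, -0.077, 0.257, 0.021]
ft_force: [6.5, -5.5, -9.9]
grip_width: 0.147
grasp_force: 78.1
moved along ax 0.019160941945146035 0.00013114438908171482 0.00016003069819384174 force ax -12.126138927872555
t 14.35 p [ 0.5776 -0.1848  0.0881] q [-0.72  0.23  1.08  2.18 -0.7   0.42 -0.85] ft [ 6.5 -5.5 -9.9] w 0.147 g 78.10429573059082
[0.01, 0.025, -0.003] [-0.253, 0.0, -0.944]
[0.01, 0.025, -0.003] [-0.253, 0.0, -0.944]
```

```bash

python3 -m inch '[[[0,0,0],[-0.03,0,-0.1]],[[0,0,0],[-0.05,0,-0.19]],[[0,0.01,0],[-0.08,0,-0.28]],[[0,0.01,0],[-0.1,0,-0.38]],[[0,0.01,0],[-0.13,0,-0.47]],[[0,0.01,0],[-0.15,0,-0.57]],[[0,0.02,0],[-0.18,0,-0.66]],[[0.01,0.02,0],[-0.2,0,-0.76]],[[0.01,0.02,0],[-0.23,0,-0.85]],[[0.01,0.025,0],[-0.25,0,-0.94]]]' 
python3 -m inch '[[[0,0,0],[-0.03,0,-0.1]],[[0,0,0],[-0.05,0,-0.19]],[[0,0.01,0],[-0.08,0,-0.28]],[[0,0.01,0],[-0.1,0,-0.38]],[[0,0.01,0],[-0.13,0,-0.47]],[[0,0.01,0],[-0.15,0,-0.57]],[[0,0.02,0],[-0.18,0,-0.66]],[[0.01,0.02,0],[-0.2,0,-0.76]],[[0.01,0.02,0],[-0.23,0,-0.85]],[[0.01,0.025,0],[-0.25,0,-0.94]]]' 
python3 - <<'E'
from h import *
o=manip.get_obs(); print('force ax',np.array(o['ft_force'])@ax, 'torque',np.array(o['torque']).round(2))
t=tcp(.0865,30,spin=88); print(t[0].round(4)); plan2([t,tcp(.0845,30,spin=88),tcp(.130,30,spin=88)])
E
```

```text
clock: 15.35
position: [0.5779, -0.1875, 0.0888]
ee_rot: [0.919, 0.252, 0.223, 0.205]
ft_force: [7.6, -9.4, -8.5]
grip_width: 0.151
grasp_force: 78.2
clock: 16.35
position: [0.5781, -0.1883, 0.091]
ee_rot: [0.796, 0.483, 0.167, 0.323]
ft_force: [21.9, -4.6, 5.0]
grip_width: 0.143
grasp_force: 88.7
force ax -12.299957419922922 torque [-0.65 -4.72  1.33]
[ 0.5793 -0.1897  0.0903]
t 16.35 p [ 0.5781 -0.1883  0.091 ] q [-1.1   0.28  1.27  2.33  0.85  0.08 -1.25] ft [21.9 -4.6  5. ] w 0.143 g 88.71848344802856
[-0.008, 0.009, 0.021] [-0.086, 0.012, -0.219]
[0.006, -0.0, 0.024] [0.0, 0.0, 0.0]
[-0.147, -0.0, -0.549] [0.0, 0.0, 0.0]
```

```bash

python3 -m inch '[[[0,0,0.005],[0,0,0]],[[0,0,0.01],[0,0,0]],[[0,0,0.015],[0,0,0]],[[0.01,0,0.02],[0,0,0]],[[0.01,0,0.025],[0,0,0]],[[0.01,0,0.03],[0,0,0]],[[0.01,0,0.03],[0,0,0]],[[0.01,0,0.03],[0,0,0]],[[0.01,0,0.03],[0,0,0]],[[0.01,0,0.03],[0,0,0]]]' 
python3 - <<'E'
from h import *
o=manip.get_obs(); f=np.array(o['ft_force']);print('force ax,bx,uy',f@ax,f@bx,f@uy, 'torque',np.array(o['torque']).round(2))
t=tcp(.0865,30,spin=88); d=np.array(o['position'])-t[0]; print(d@ax,d@bx,d@uy); plan2([tcp(.0845,30,spin=88)])
E
```

```text
clock: 17.35
position: [0.58, -0.1885, 0.0894]
ee_rot: [0.797, 0.482, 0.167, 0.323]
ft_force: [18.7, -6.1, 3.7]
grip_width: 0.143
grasp_force: 88.7
force ax,bx,uy -11.10876038594154 16.40770873408378 -3.077233214856452 torque [-0.78 -4.    0.91]
-0.001003407645767293 -0.0002957535459437312 0.001301320015954105
t 17.35 p [ 0.58   -0.1885  0.0894] q [-1.08  0.29  1.25  2.32  0.86  0.07 -1.26] ft [18.7 -6.1  3.7] w 0.143 g 88.71374487876892
[-0.011, 0.007, 0.016] [-0.086, 0.012, -0.221]
```

```bash

python3 -m inch '[[[0,0,0.005],[0,0,0]],[[0,0,0.01],[0,0,0]],[[0,0,0.015],[0,0,0]],[[0.01,0,0.02],[0,0,0]],[[0.01,0,0.025],[0,0,0]],[[0.01,0,0.03],[0,0,0]],[[0.01,0,0.03],[0,0,0]],[[0.01,0,0.03],[0,0,0]],[[0.01,0,0.03],[0,0,0]],[[0.01,0,0.03],[0,0,0]]]' >/dev/null
python3 - <<'E'
from h import *
o=manip.get_obs(); f=np.array(o['ft_force']);print('force ax,bx,uy',f@ax,f@bx,f@uy, 'torque',np.array(o['torque']).round(2))
t=tcp(.0865,30,spin=88); d=np.array(o['position'])-t[0]; print(d@ax,d@bx,d@uy); plan2([tcp(.08,30,spin=80)])
E
```

```text
force ax,bx,uy 73.70283373710116 17.94553966340579 14.027687134486055 torque [-0.95 -2.4   0.08]
-0.0029307683102196367 -0.0015836029455862978 0.00044616633252449824
t 18.35 p [ 0.5803 -0.1894  0.0871] q [-1.06  0.29  1.23  2.32  0.89  0.07 -1.3 ] ft [-36.7  20.   64.8] w 0.143 g 103.29237187164836
[0.01, 0.017, 0.043] [-0.041, 0.017, -0.051]
```

The plunger has latched: pressing it back now meets hard resistance. I'll relieve the pressure and open the fingers.

```bash

python3 -m inch '[[[0,0,-0.01],[0,0,0]],[[0,0,-0.02],[0,0,0]],[[0,0,-0.02],[0,0,0]],[[0,0,-0.02],[0,0,0]],[[0,0,-0.02],[0,0,0]],[[0,0,-0.02],[0,0,0]],[[0,0,-0.02],[0,0,0]],[[0,0,-0.02],[0,0,0]],[[0,0,-0.02],[0,0,0]],[[0,0,-0.02],[0,0,0]]]' 0.45
python3 - <<'E'
from h import *
o=manip.get_obs(); q=R.from_quat(o['ee_rot']);p=np.array(o['position'])
plan2([(p+.05*ax,q),(p+.10*ax+[0,0,.03],ori(-9,30))])
shot('wrist','w5')
E
```

```text
clock: 19.35
position: [0.5749, -0.1895, 0.0844]
ee_rot: [0.798, 0.483, 0.162, 0.322]
ft_force: [-1.4, -0.1, 0.3]
grip_width: 0.449
grasp_force: 0.0
t 19.35 p [ 0.5749 -0.1895  0.0844] q [-1.07  0.29  1.24  2.33  0.89  0.08 -1.29] ft [-1.4 -0.1  0.3] w 0.449 g 0.0
[-0.173, -0.017, -0.6] [0.0, 0.0, 0.0]
[-0.193, 0.234, -0.878] [0.432, 0.044, 1.664]
```

View pics/w5.png

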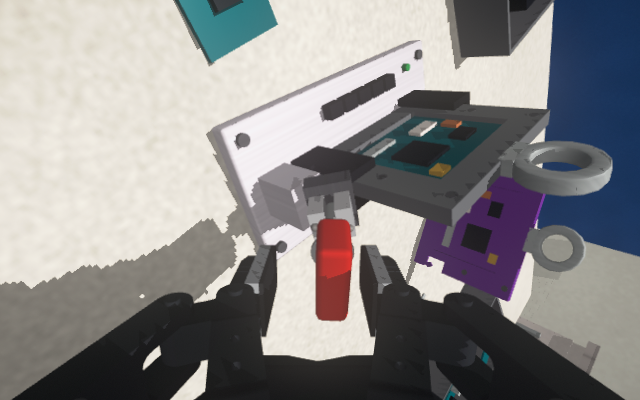

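The knob stays out and turned, at (333,270), with both fingers clear of it. The carrier and its eye are at (560,165), tilted in this rotated view. I'll back off along the axis.

```bash

python3 -m inch '[[[-0.02,0,-0.06],[0,0,0]],[[-0.03,0,-0.12],[0,0,0]],[[-0.05,0,-0.18],[0,0,0]],[[-0.07,-0.01,-0.24],[0,0,0]],[[-0.09,-0.01,-0.3],[0,0,0]],[[-0.1,-0.01,-0.36],[0,0,0]],[[-0.12,-0.01,-0.42],[0,0,0]],[[-0.14,-0.01,-0.48],[0,0,0]],[[-0.14,-0.01,-0.48],[0,0,0]],[[-0.14,-0.01,-0.48],[0,0,0]]]' 
cat >> h.py <<'E'
def cg(x=-.052,z=.114,th=35,back=0,up=0,y=.0007):
    q=ori(-9,th); tz=q.apply([0,0,1]); return so+x*ux+y*uy+[0,0,z+up]+(.0187-back)*tz, q
E
python3 - <<'E'
from h import *
print(cg()[0].round(3),cg(back=.08)[0].round(3))
o=manip.get_obs(); d=np.array(o['position'])-[.5749,-.1895,.0844]; print(d@ax,d@bx,d@uy)
p=np.array(o['position']);q=R.from_quat(o['ee_rot']); t=cg(back=.08); 
from scipy.spatial.transform import Slerp
S=Slerp([0,1],R.concatenate([q,t[1]]))
plan2([(p+(t[0]-p)*.5+[0,0,.015],S(.5)),t,cg()])
E
```

```text
clock: 20.4
position: [0.5473, -0.1851, 0.1127]
ee_rot: [0.799, 0.482, 0.162, 0.321]
ft_force: [-0.8, 0.7, -0.7]
grip_width: 0.448
grasp_force: 0.0
[ 0.651 -0.198  0.099] [ 0.606 -0.191  0.164]
0.0398195311885609 0.00023754734704368332 3.2877770563215747e-06
t 20.4 p [ 0.5473 -0.1851  0.1127] q [-1.19 -0.17  1.24  2.38  1.35  0.48 -1.54] ft [-0.8  0.7 -0.7] w 0.448 g 0.0
[0.118, 0.597, -0.156] [0.179, 0.068, 0.841]
[0.32, 0.204, 0.094] [0.179, 0.068, 0.841]
[-0.0, -0.0, 1.0] [0.0, 0.0, 0.0]
```

```bash

python3 - <<'E'
from h import *
from scipy.spatial.transform import Slerp
o=manip.get_obs();p=np.array(o['position']);q=R.from_quat(o['ee_rot']); t=cg(back=.08);S=Slerp([0,1],R.concatenate([q,t[1]]))
plan2([(p+[0,0,.05],q)]); plan2([(p+[.025,0,.06],S(.5)),t])
E
```

```text
t 20.4 p [ 0.5473 -0.1851  0.1127] q [-1.19 -0.17  1.24  2.38  1.35  0.48 -1.54] ft [-0.8  0.7 -0.7] w 0.448 g 0.0
[-0.032, 0.419, -0.463] [0.0, 0.0, 0.0]
t 20.4 p [ 0.5473 -0.1851  0.1127] q [-1.19 -0.17  1.24  2.38  1.35  0.48 -1.54] ft [-0.8  0.7 -0.7] w 0.448 g 0.0
[0.112, 0.711, -0.378] [0.179, 0.068, 0.841]
[0.253, 0.144, 0.327] [0.179, 0.068, 0.841]
```

```bash

python3 -m inch '[[[-0.01,0.14,-0.15],[0,0,0]],[[-0.02,0.28,-0.31],[0,0,0.05]],[[-0.03,0.42,-0.46],[0.03,0.01,0.15]],[[0,0.47,-0.44],[0.05,0.02,0.25]],[[0.03,0.51,-0.43],[0.08,0.03,0.35]],[[0.05,0.55,-0.42],[0.1,0.04,0.45]],[[0.07,0.59,-0.41],[0.12,0.05,0.55]],[[0.09,0.63,-0.4],[0.14,0.05,0.65]],[[0.1,0.67,-0.39],[0.16,0.06,0.75]],[[0.11,0.71,-0.38],[0.18,0.07,0.84]]]' 0.75
python3 -m inch '[[[0.03,0.01,0.03],[0.02,0.01,0.08]],[[0.05,0.03,0.07],[0.04,0.01,0.17]],[[0.08,0.04,0.1],[0.05,0.02,0.25]],[[0.1,0.06,0.13],[0.07,0.03,0.34]],[[0.13,0.07,0.16],[0.09,0.03,0.42]],[[0.15,0.09,0.2],[0.11,0.04,0.5]],[[0.18,0.1,0.23],[0.13,0.05,0.59]],[[0.2,0.12,0.26],[0.14,0.05,0.67]],[[0.25,0.14,0.33],[0.18,0.07,0.84]],[[0.25,0.14,0.33],[0.18,0.07,0.84]]]' >/dev/null
python3 - <<'E'
from h import *
plan2([cg(back=.08),cg()])
shot('wrist','w6')
E
```

```text
clock: 21.4
position: [0.5723, -0.1854, 0.1728]
ee_rot: [0.927, 0.215, 0.245, 0.183]
ft_force: [0.6, 0.2, -0.6]
grip_width: 0.75
grasp_force: 0.0
t 22.4 p [ 0.6037 -0.1903  0.1637] q [-0.99  0.04  1.31  2.12 -0.3   0.42 -1.17] ft [0.4 0.5 0.1] w 0.75 g 0.0
[0.025, 0.005, 0.01] [0.004, 0.006, 0.027]
[-0.0, -0.0, 1.0] [0.0, 0.0, 0.0]
```

View pics/w6.png

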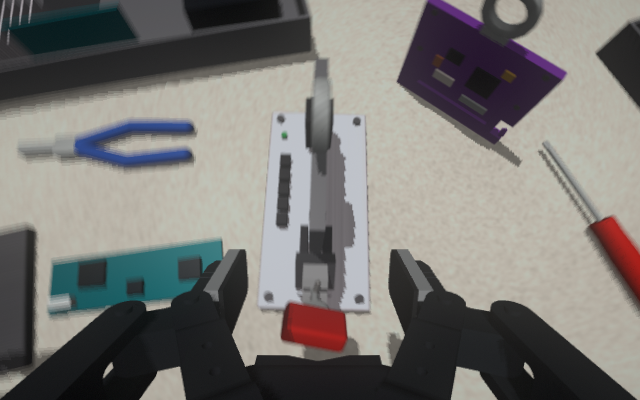

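Wrist view: the carrier's upper edge is at column 318, midway between the fingers (240 and 397). The knob stays latched crosswise at (314,325).

```bash
python3 - <<'E'
from h import *
w,P=load('w6')
for n,X in dict(corner=(-.065,0,.122),eyetop=(0,0,.168),eyeL=(0,.005,.168),eyefar=(.022,0,.146),fartop=(.065,0,.122)).items():
    print(n,proj(P,so+X[0]*ux+X[1]*uy+[0,0,X[2]]))
print(w[[230,215,200,185,170,155],:][:,300:340:4].mean(2).astype(int))
E
python3 -m inch '[[[0.01,0,0.08],[0,0,0]],[[0.01,0,0.16],[0,0,0.01]],[[0.02,0,0.24],[0,0,0.01]],[[0.02,0,0.32],[0,0,0.02]],[[0.02,0,0.4],[0,0,0.02]],[[0.02,0,0.45],[0,0,0.02]],[[0.02,0.01,0.5],[0,0.01,0.03]],[[0.02,0.01,0.55],[0,0.01,0.03]],[[0.02,0.01,0.6],[0,0.01,0.03]],[[0.02,0.01,0.6],[0,0.01,0.03]]]' >/dev/null
python3 - <<'E'
from h import *
plan2([cg()])
im,P=shot('wrist','w7')
for n,X in dict(corner=(-.065,0,.122),eyetop=(0,0,.168),eyefar=(.022,0,.146),).items():
    print(n,proj(P,so+X[0]*ux+X[1]*uy+[0,0,X[2]]))
E
```

```text
corner [318.3 233.2]
eyetop [321.6  96.8]
eyeL [312.5  96.6]
eyefar [321.3  88.8]
fartop [321.3  61. ]
[[136  62 143  84  86  88  83  43  93 108]
 [195 195 179 114 114 113 110 105 108 108]
 [195 195 195 113 112 112 112 105 108 107]
 [195 195 195 113 112 111 111 106 108 107]
 [195 195 195 115 109  65  65 108 108 107]
 [195 195 195 122  83  66  66 106 108 107]]
t 23.45 p [ 0.6314 -0.195   0.1249] q [-0.64  0.24  0.99  2.09 -0.78  0.39 -0.8 ] ft [ 0.  -0.6  0.2] w 0.749 g 0.0
[0.015, 0.001, 0.412] [0.002, -0.002, 0.001]
corner [318.1 272. ]
eyetop [318.6  96.2]
eyefar [318.5  86.5]
```

View pics/w7.png

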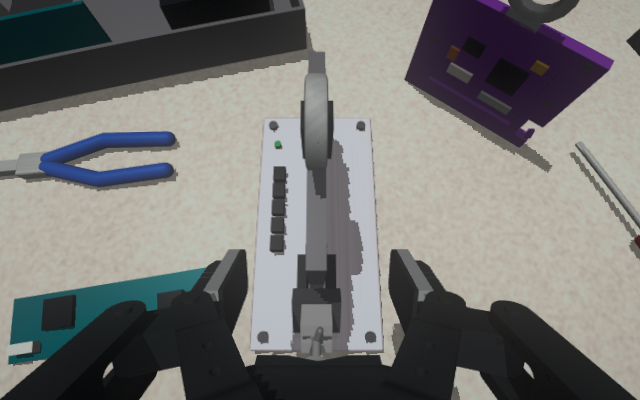

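```bash
python3 - <<'E'
from h import *
for t in('w6','w7'):
    w,P=load(t); g=w.mean(2).astype(int)
    for c in (316,319): print(t,c,'top',[(r,g[r,c]) for r in range(50,100,3)]); print('  bot',[(r,g[r,c]) for r in range(210,310,4)])
E
```

```text
w6 316 top [(50, np.int64(143)), (53, np.int64(131)), (56, np.int64(105)), (59, np.int64(99)), (62, np.int64(109)), (65, np.int64(109)), (68, np.int64(107)), (71, np.int64(100)), (74, np.int64(100)), (77, np.int64(110)), (80, np.int64(132)), (83, np.int64(141)), (86, np.int64(150)), (89, np.int64(153)), (92, np.int64(159)), (95, np.int64(160)), (98, np.int64(159))]
  bot [(210, np.int64(114)), (214, np.int64(114)), (218, np.int64(114)), (222, np.int64(114)), (226, np.int64(114)), (230, np.int64(86)), (234, np.int64(53)), (238, np.int64(53)), (242, np.int64(53)), (246, np.int64(52)), (250, np.int64(52)), (254, np.int64(52)), (258, np.int64(65)), (262, np.int64(69)), (266, np.int64(133)), (270, np.int64(135)), (274, np.int64(134)), (278, np.int64(132)), (282, np.int64(104)), (286, np.int64(91)), (290, np.int64(86)), (294, np.int64(106)), (298, np.int64(109)), (302, np.int64(116)), (306, np.int64(96))]
w6 319 top [(50, np.int64(182)), (53, np.int64(159)), (56, np.int64(161)), (59, np.int64(117)), (62, np.int64(98)), (65, np.int64(99)), (68, np.int64(99)), (71, np.int64(99)), (74, np.int
[... 1838 characters left out ...]
31)), (80, np.int64(141)), (83, np.int64(141)), (86, np.int64(144)), (89, np.int64(148)), (92, np.int64(148)), (95, np.int64(152)), (98, np.int64(155))]
  bot [(210, np.int64(112)), (214, np.int64(112)), (218, np.int64(112)), (222, np.int64(112)), (226, np.int64(113)), (230, np.int64(112)), (234, np.int64(113)), (238, np.int64(113)), (242, np.int64(113)), (246, np.int64(113)), (250, np.int64(112)), (254, np.int64(112)), (258, np.int64(112)), (262, np.int64(111)), (266, np.int64(110)), (270, np.int64(85)), (274, np.int64(50)), (278, np.int64(51)), (282, np.int64(49)), (286, np.int64(58)), (290, np.int64(45)), (294, np.int64(64)), (298, np.int64(63)), (302, np.int64(61)), (306, np.int64(131))]
```

The near upper corner shows at rows 231 and 271, against 233 and 272 predicted, so the heights agree. I'll go in, grip and check before lifting.

```bash

python3 -m inch '[[[0,0,0.06],[0,0,0]],[[0,0,0.12],[0,0,0]],[[0.01,0,0.18],[0,0,0]],[[0.01,0,0.24],[0,0,0]],[[0.01,0,0.3],[0,0,0]],[[0.01,0,0.35],[0,0,0]],[[0.01,0,0.41],[0,0,0]],[[0.01,0,0.41],[0,0,0]],[[0.01,0,0.41],[0,0,0]],[[0.01,0,0.41],[0,0,0]]]' 
python3 -m inch '[[[0,0,0],[0,0,0]],[[0,0,0],[0,0,0]],[[0,0,0],[0,0,0]],[[0,0,0],[0,0,0]],[[0,0,0],[0,0,0]],[[0,0,0],[0,0,0]],[[0,0,0],[0,0,0]],[[0,0,0],[0,0,0]],[[0,0,0],[0,0,0]],[[0,0,0],[0,0,0]]]' 0 90
python3 - <<'E'
from h import *
o=manip.get_obs();p=np.array(o['position']);q=R.from_quat(o['ee_rot']); print(q.as_matrix().round(3).tolist())
plan2([(p+[0,0,.06],q),(p+[0,0,.12],q)])
E
```

```text
clock: 24.5
position: [0.6506, -0.1982, 0.0991]
ee_rot: [0.95, -0.075, 0.301, 0.024]
ft_force: [0.5, -0.1, -0.3]
grip_width: 0.748
grasp_force: 0.0
clock: 25.5
position: [0.6508, -0.198, 0.0992]
ee_rot: [0.95, -0.075, 0.301, 0.024]
ft_force: [-3.9, 2.2, 5.4]
grip_width: 0.096
grasp_force: 88.6
[[0.807, -0.157, 0.569], [-0.128, -0.988, -0.091], [0.576, 0.0, -0.818]]
t 25.5 p [ 0.6508 -0.198   0.0992] q [-0.49  0.32  0.85  2.06 -0.94  0.37 -0.67] ft [-3.9  2.2  5.4] w 0.096 g 88.63127779215574
[0.432, 0.0, -0.613] [0.0, 0.0, 0.0]
[0.432, 0.0, -0.613] [0.0, 0.0, 0.0]
```

```bash

python3 -m inch '[[[0.04,0,-0.05],[0,0,0]],[[0.08,0,-0.12],[0,0,0]],[[0.15,0,-0.22],[0,0,0]],[[0.23,0,-0.33],[0,0,0]],[[0.32,0,-0.45],[0,0,0]],[[0.4,0,-0.57],[0,0,0]],[[0.49,0,-0.69],[0,0,0]],[[0.57,0,-0.81],[0,0,0]],[[0.65,0,-0.92],[0,0,0]],[[0.7,0,-1],[0,0,0]]]' 
cat >> h.py <<'E'
p0=np.array([.6508,-.198,.0992]);q0=R.from_quat([.95,-.075,.301,.024]);eoff=q0.inv().apply(so+[0,0,.146]-p0)
ry=np.radians(95);rx=np.array([np.cos(ry),np.sin(ry),0]);rY=np.array([-rx[1],rx[0],0]);ro=np.array([.6275,.075,0])+.134*rx
def eyeto(x,y,z,psi=5,th=35):
    q=ori(psi,th);e=ro+x*rx+y*rY+[0,0,z];return e-q.apply(eoff),q
E
python3 - <<'E'
from h import *
o=manip.get_obs();p=np.array(o['position']);q=R.from_quat(o['ee_rot']);t=eyeto(-.17,0,.212);print(t[0],(q.inv()*q0).magnitude(),eoff)
plan2([(p+(t[0]-p)*.35,ori(-4,35)),(p+(t[0]-p)*.7,ori(1,35)),t])
E
```

```text
clock: 26.5
position: [0.6504, -0.1981, 0.1975]
ee_rot: [0.95, -0.075, 0.301, 0.024]
ft_force: [0.1, -0.6, -2.3]
grip_width: 0.098
grasp_force: 87.7
[0.5890541  0.03630881 0.1653186 ] 0.0002835729768791869 [ 0.06091086  0.00080682 -0.01433723]
t 26.5 p [ 0.6504 -0.1981  0.1975] q [-0.83  0.19  1.21  1.99 -0.55  0.53 -1.02] ft [ 0.1 -0.6 -2.3] w 0.098 g 87.72662680596113
[-0.429, -0.971, -0.131] [0.065, -0.003, -0.091]
[-0.359, -1.004, -0.079] [0.064, -0.0, -0.091]
[-0.245, -0.883, -0.024] [0.051, -0.0, -0.073]
```

```bash

python3 -m inch '[[[-0.03,-0.06,-0.01],[0,0,0]],[[-0.07,-0.15,-0.02],[0.01,0,-0.01]],[[-0.11,-0.25,-0.03],[0.02,0,-0.02]],[[-0.15,-0.35,-0.05],[0.02,0,-0.03]],[[-0.2,-0.45,-0.06],[0.03,0,-0.04]],[[-0.24,-0.55,-0.07],[0.04,0,-0.05]],[[-0.29,-0.66,-0.09],[0.04,0,-0.06]],[[-0.34,-0.77,-0.1],[0.05,0,-0.07]],[[-0.39,-0.88,-0.12],[0.06,0,-0.08]],[[-0.43,-0.97,-0.13],[0.065,0,-0.09]]]' >/dev/null
python3 -m inch '[[[-0.04,-0.1,-0.01],[0.01,0,-0.01]],[[-0.07,-0.2,-0.02],[0.01,0,-0.02]],[[-0.11,-0.3,-0.02],[0.02,0,-0.03]],[[-0.14,-0.4,-0.03],[0.03,0,-0.04]],[[-0.18,-0.5,-0.04],[0.03,0,-0.05]],[[-0.21,-0.6,-0.05],[0.04,0,-0.05]],[[-0.25,-0.7,-0.06],[0.05,0,-0.06]],[[-0.28,-0.8,-0.06],[0.05,0,-0.07]],[[-0.32,-0.9,-0.07],[0.06,0,-0.08]],[[-0.36,-1,-0.08],[0.065,0,-0.09]]]' >/dev/null
python3 - <<'E'
from h import *
plan2([eyeto(-.17,0,.212)])
im,P=shot('wrist','w8')
for n,X in dict(nose=(-.134,0,.213),seat=(-.055,0,.205),hinge=(-.108,0,.253)).items(): print(n,proj(P,ro+X[0]*rx+[0,0,X[2]]))
o=manip.get_obs(); e=np.array(o['position'])+R.from_quat(o['ee_rot']).apply(eoff); print('eye',e,proj(P,e))
E
```

```text
t 28.5 p [ 0.6071 -0.0338  0.1738] q [-1.02 -0.13  0.97  2.18  0.26  0.44 -1.77] ft [ 0.1  0.4 -1.6] w 0.1 g 87.82230824232101
[-0.233, -0.88, -0.033] [0.049, -0.003, -0.074]
nose [ 38.2 187.8]
seat [-123.3  207.1]
hinge [-150.9  143.4]
eye [ 0.64825008 -0.03244595  0.2201946 ] [314.3 134.5]
```

View pics/w8.png

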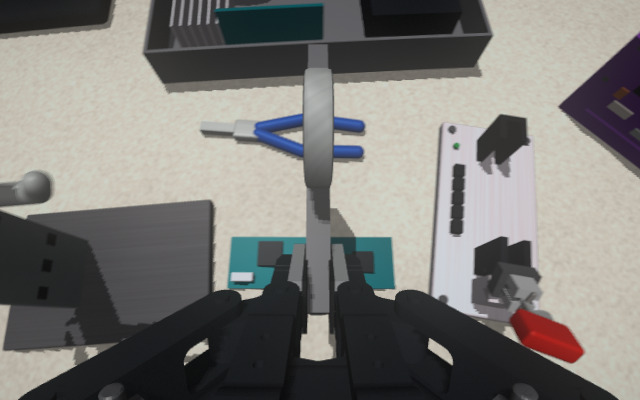

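Wrist view: the carrier hangs level from the fingers with its ring at (318,128). The hook's nose ball is at (35,187), against (38,188) predicted, and the knob is still latched at (547,335). I'll check the ring's extremes numerically.

```bash
python3 - <<'E'
from h import *
w,P=load('w8'); g=w.mean(2).astype(int)
for c in(312,318,324): print(c,[(r,int(g[r,c])) for r in list(range(56,84,2))+list(range(180,200,2))])
print('row128',[(c,int(g[128,c])) for c in range(298,340,2)])
# carrier frame in tool: predicted ring extremes & corner
W=P['W']; 
qc=q0.inv()*R.from_matrix(np.array([ux,uy,[0,0,1]]).T)   # carrier axes in tool
def rowtool(v):
    q=np.linalg.inv(np.array(manip.camera_params('wrist')['T_tool_cam']))@np.append(v,1); x,y=q[0]/-q[2],-q[1]/-q[2];s=1+P['k1']*(x*x+y*y);return (P['K']@[x*s,y*s,1])[:2]
an=np.radians(np.arange(0,360,5)); 
for yy in(-.005,.005):
    pts=np.array([rowtool(eoff*[1,0,1]+qc.apply([.022*np.cos(a),yy,.022*np.sin(a)])) for a in an]); print('ring rows',pts[:,1].min(),pts[:,1].max(),'cols',pts[:,0].min(),pts[:,0].max())
for X in[(-.065,-.024),(.065,-.024)]: print('corner',rowtool(eoff*[1,0,1]+qc.apply([X[0],0,X[1]])))
print('bottom/top profile',[(r,int(g[r,318])) for r in list(range(34,60,2))],[(r,int(g[r,318])) for r in range(290,330,3)])
# nose ball
gb=cv2.medianBlur(w,3).mean(2).astype(int); print('row187',[(c,int(gb[187,c])) for c in range(10,60,3)]); print('col38',[(r,int(gb[r,38])) for r in range(164,212,3)])
E
```

```text
312 [(56, 101), (58, 102), (60, 102), (62, 102), (64, 103), (66, 103), (68, 132), (70, 139), (72, 143), (74, 148), (76, 153), (78, 156), (80, 160), (82, 161), (180, 76), (182, 74), (184, 72), (186, 67), (188, 67), (190, 69), (192, 88), (194, 88), (196, 88), (198, 88)]
318 [(56, 101), (58, 102), (60, 101), (62, 102), (64, 102), (66, 104), (68, 131), (70, 137), (72, 142), (74, 149), (76, 153), (78, 155), (80, 153), (82, 156), (180, 77), (182, 74), (184, 72), (186, 68), (188, 67), (190, 69), (192, 70), (194, 69), (196, 69), (198, 69)]
324 [(56, 101), (58, 102), (60, 102), (62, 102), (64, 103), (66, 103), (68, 128), (70, 133), (72, 140), (74, 149), (76, 152), (78, 151), (80, 153), (82, 155), (180, 78), (182, 77), (184, 74), (186, 68), (188, 67), (190, 69), (192, 69), (194, 70), (196, 69), (198, 69)]
row128 [(298, 114), (300, 112), (302, 99), (304, 126), (306, 140), (308, 144), (310, 145), (312, 144), (314, 145), (316, 148), (318, 152), (320, 153), (322, 153), (324, 155), (326, 153), (328, 152), (330, 146), (332, 118), (334, 62), (336, 60), (338, 61)]
ring rows 71.26768647164897 191.41144
[... 214 characters left out ...]
/top profile [(34, 32), (36, 32), (38, 32), (40, 85), (42, 83), (44, 81), (46, 99), (48, 100), (50, 100), (52, 100), (54, 101), (56, 101), (58, 102)] [(290, 117), (293, 117), (296, 117), (299, 116), (302, 115), (305, 115), (308, 115), (311, 112), (314, 64), (317, 188), (320, 189), (323, 188), (326, 189), (329, 186)]
row187 [(10, 88), (13, 124), (16, 142), (19, 146), (22, 138), (25, 126), (28, 124), (31, 118), (34, 109), (37, 99), (40, 86), (43, 74), (46, 67), (49, 65), (52, 144), (55, 188), (58, 197)]
col38 [(164, 194), (167, 194), (170, 165), (173, 121), (176, 124), (179, 121), (182, 112), (185, 103), (188, 90), (191, 76), (194, 67), (197, 65), (200, 64), (203, 116), (206, 194), (209, 191)]
```

```bash

python3 -m inch '[[[-0.02,-0.09,0],[0,0,-0.01]],[[-0.05,-0.18,-0.01],[0.01,0,-0.02]],[[-0.07,-0.27,-0.01],[0.02,0,-0.02]],[[-0.09,-0.36,-0.01],[0.02,0,-0.03]],[[-0.12,-0.45,-0.02],[0.03,0,-0.04]],[[-0.14,-0.54,-0.02],[0.03,0,-0.05]],[[-0.17,-0.63,-0.02],[0.04,0,-0.06]],[[-0.2,-0.75,-0.03],[0.05,0,-0.07]],[[-0.23,-0.86,-0.03],[0.05,0,-0.07]],[[-0.23,-0.86,-0.03],[0.05,0,-0.07]]]' >/dev/null
python3 - <<'E'
from h import *
w,P=load('w8'); g=cv2.medianBlur(w,3).mean(2).astype(int)
def edge(line,thr): 
    i=np.nonzero(np.diff((line>thr).astype(int)))[0]; return i.tolist()
for c in(110,140,170,200): 
    e=[r for r in edge(g[190:380,c],130)]; print(c,[r+190 for r in e])
for r in(220,260,300,320): print('r',r,[x+180 for x in edge(g[r,180:232],130)])
im,P2=shot('wrist','w9'); g2=cv2.medianBlur(im,3).mean(2).astype(int)
plan2([eyeto(-.17,0,.212)])
n=ro-.134*rx+[0,0,.213]; print('nose pred',proj(P2,n))
u,v=proj(P2,n).astype(int)
for r in(v-6,v,v+6): print('row',r,[(c,int(g2[r,c])) for c in range(u-30,u+45,3)])
for c in(u-3,u+3): print('col',c,[(r,int(g2[r,c])) for r in range(v-33,v+33,3)])
E
```

```text
110 [207]
140 [204]
170 [202]
200 [200, 341, 353]
r 220 [213]
r 260 [212, 229]
r 300 []
r 320 []
t 29.6 p [0.5895 0.0348 0.1653] q [-1.   -0.15  0.81  2.22  0.36  0.43 -1.93] ft [ 0.1 -0.7 -1.6] w 0.099 g 87.85474855452776
[-0.003, -0.019, -0.003] [-0.001, -0.003, -0.003]
nose pred [220.6 132.1]
row 126 [(190, 136), (193, 147), (196, 162), (199, 163), (202, 163), (205, 140), (208, 133), (211, 133), (214, 146), (217, 151), (220, 152), (223, 144), (226, 133), (229, 120), (232, 101), (235, 90), (238, 214), (241, 212), (244, 214), (247, 215), (250, 212), (253, 213), (256, 214), (259, 212), (262, 214)]
row 132 [(190, 104), (193, 104), (196, 104), (199, 191), (202, 191), (205, 128), (208, 122), (211, 113), (214, 107), (217, 110), (220, 111), (223, 107), (226, 98), (229, 90), (232, 81), (235, 171), (238, 210), (241, 205), (244, 204), (247, 207), (250, 209), (253, 207), (256, 210), (259, 211), (262, 214)]
row 138 [(190, 104), (193, 104), (196, 104), (199, 142), (202, 149), (205, 121), (208, 106), (211, 96), (214, 88), (217, 85), (220, 82), (223, 79), (226, 76), (229, 111), (232, 211), (235, 214), (238, 214), (241, 213), (244, 209), (247, 212), (250, 212), (253, 209), (256, 212), (259, 213), (262, 213)]
col 217 [(99, 210), (102, 210), (105, 213), (108, 214), (111, 214), (114, 166), (117, 175), (120, 181), (123, 166), (126, 151), (129, 132), (132, 110), (135, 90), (138, 85), (141, 82), (144, 79), (147, 76), (150, 209), (153, 207), (156, 207), (159, 206), (162, 207)]
col 223 [(99, 214), (102, 212), (105, 211), (108, 208), (111, 203), (114, 159), (117, 170), (120, 178), (123, 158), (126, 144), (129, 126), (132, 107), (135, 89), (138, 79), (141, 75), (144, 98), (147, 210), (150, 211), (153, 211), (156, 203), (159, 205), (162, 200)]
```

```bash

python3 - <<'E'
from h import *
_,P=load('w8');_,P2=load('w9')
x,e=tri([(P,(35,187)),(P2,(219,130.5))]);print('nose',x.round(4),e,'pred',(ro-.134*rx+[0,0,.213]).round(4))
L=np.array([onz(P,c,.012)[:2] for c in[(110,207.5),(140,204.5),(170,202.5),(200,200.5)]]);d=L[-1]-L[0];print(L.round(3).tolist(),'edge dir',np.degrees(np.arctan2(-d[1]*-1,d[0])))
d=L[0]-L[-1];print('rack yaw from edge',np.degrees(np.arctan2(d[1],d[0])), 'far edge rack y',[((np.append(l,0)-ro)@rY).round(4) for l in L])
# scene check of the flap/hinge
plan2([eyeto(-.14,0,.210),eyeto(-.10,0,.209),eyeto(-.062,0,.206)])
E
```

```text
nose [0.6273 0.0752 0.2143] [np.float64(0.0), np.float64(0.0)] pred [0.6275 0.075  0.213 ]
[[0.683, 0.179], [0.687, 0.148], [0.69, 0.118], [0.692, 0.087]] edge dir -84.2228364865708
rack yaw from edge 95.7771635134292 far edge rack y [np.float64(-0.0644), np.float64(-0.0656), np.float64(-0.0656), np.float64(-0.0657)]
t 29.6 p [0.5895 0.0348 0.1653] q [-1.   -0.15  0.81  2.22  0.36  0.43 -1.93] ft [ 0.1 -0.7 -1.6] w 0.099 g 87.85474855452776
[-0.018, -0.394, 0.018] [-0.001, -0.003, -0.003]
[-0.007, -0.5, 0.01] [0.0, 0.0, 0.0]
[-0.022, -0.475, 0.031] [0.0, 0.0, 0.0]
```

```bash

python3 -m inch '[[[0,-0.06,0],[0,0,0]],[[0,-0.12,0],[0,0,0]],[[-0.01,-0.18,0.01],[0,0,0]],[[-0.01,-0.24,0.01],[0,0,0]],[[-0.01,-0.3,0.01],[0,0,0]],[[-0.01,-0.36,0.02],[0,0,0]],[[-0.02,-0.43,0.02],[0,0,0]],[[-0.02,-0.5,0.02],[0,0,0]],[[-0.02,-0.57,0.02],[0,0,0]],[[-0.02,-0.64,0.02],[0,0,0]]]' 
python3 - <<'E'
from h import *
o=manip.get_obs();e=np.array(o['position'])+R.from_quat(o['ee_rot']).apply(eoff)-ro;print('eye rack',(e@rx).round(4),(e@rY).round(4),e[2].round(4))
plan2([eyeto(-.09,0,.209),eyeto(-.06,0,.207)])
E
```

```text
clock: 30.6
position: [0.585, 0.0858, 0.1633]
ee_rot: [0.952, 0.04, 0.302, -0.014]
ft_force: [0.5, 0.7, -1.9]
grip_width: 0.097
grasp_force: 87.8
eye rack -0.1205 -0.0001 0.2101
t 30.6 p [0.585  0.0858 0.1633] q [-1.   -0.11  0.69  2.22  0.45  0.45 -2.13] ft [ 0.5  0.7 -1.9] w 0.097 g 87.84614235162735
[-0.011, -0.379, 0.008] [0.0, -0.003, -0.004]
[-0.014, -0.375, 0.02] [0.0, 0.0, 0.0]
```

```bash

python3 -m inch '[[[0,-0.07,0],[0,0,0]],[[0,-0.14,0],[0,0,0]],[[-0.01,-0.22,0],[0,0,0]],[[-0.01,-0.3,0.01],[0,0,0]],[[-0.01,-0.38,0.01],[0,0,0]],[[-0.01,-0.46,0.01],[0,0,0]],[[-0.02,-0.54,0.02],[0,0,0]],[[-0.02,-0.62,0.02],[0,0,0]],[[-0.02,-0.7,0.03],[0,0,0]],[[-0.03,-0.75,0.03],[0,0,0]]]' 
python3 - <<'E'
from h import *
o=manip.get_obs();e=np.array(o['position'])+R.from_quat(o['ee_rot']).apply(eoff)-ro;print('eye rack',(e@rx).round(4),(e@rY).round(4),e[2].round(4))
plan2([eyeto(-.056,0,.206),eyeto(-.056,0,.1965)])
for n in('wrist','scene','top'): shot(n,n+'A')
def yel(tag,x0,x1,y0,y1):
    im,P=load(tag); m=cv2.inRange(cv2.cvtColor(im,cv2.COLOR_BGR2HSV),(20,120,80),(35,255,255)); z=np.zeros_like(m); z[y0:y1,x0:x1]=m[y0:y1,x0:x1]; x,y,w,h=cv2.boundingRect(z); ys,xs=np.nonzero(z); return (x,y,w,h),len(xs),xs.mean(),ys.mean()
for a in('scene0','sceneA'): print(a,yel(a,335,370,165,210))
for a in('top0','topA'): print(a,yel(a,262,292,172,197))
E
```

```text
clock: 31.6
position: [0.5794, 0.1458, 0.16]
ee_rot: [0.952, 0.04, 0.302, -0.014]
ft_force: [0.1, 0.8, -1.3]
grip_width: 0.105
grasp_force: 87.8
eye rack -0.0602 0.0002 0.2068
t 31.6 p [0.5794 0.1458 0.16  ] q [-1.04 -0.06  0.59  2.2   0.53  0.47 -2.33] ft [ 0.1  0.8 -1.3] w 0.105 g 87.84718047827482
[-0.005, -0.051, 0.008] [-0.0, -0.004, -0.004]
[-0.068, 0.0, 0.097] [0.0, 0.0, 0.0]
scene0 ((352, 181, 6, 14), 18, np.float64(354.27777777777777), np.float64(184.83333333333334))
sceneA ((352, 181, 6, 14), 18, np.float64(354.3333333333333), np.float64(184.83333333333334))
top0 ((277, 182, 4, 6), 23, np.float64(278.4347826086956), np.float64(184.3913043478261))
topA ((277, 182, 4, 6), 23, np.float64(278.5652173913044), np.float64(184.3913043478261))
```

The flap is back exactly where it was, with the ring inside it. I'll lower the ring gently onto the peg.

```bash

python3 -m inch '[[[-0.01,0,0.01],[0,0,0]],[[-0.01,0,0.02],[0,0,0]],[[-0.02,0,0.03],[0,0,0]],[[-0.03,0,0.04],[0,0,0]],[[-0.03,0,0.05],[0,0,0]],[[-0.04,0,0.06],[0,0,0]],[[-0.05,0,0.07],[0,0,0]],[[-0.06,0,0.08],[0,0,0]],[[-0.06,0,0.09],[0,0,0]],[[-0.06,0,0.09],[0,0,0]]]' 
python3 - <<'E'
from h import *
o=manip.get_obs();e=np.array(o['position'])+R.from_quat(o['ee_rot']).apply(eoff)-ro;print('eye rack',(e@rx).round(4),(e@rY).round(4),e[2].round(4),o['ft_force'])
E
```

```text
clock: 32.75
position: [0.5796, 0.145, 0.1513]
ee_rot: [0.952, 0.04, 0.302, -0.014]
ft_force: [-0.1, -0.3, -0.7]
grip_width: 0.099
grasp_force: 87.8
eye rack -0.061 0.0001 0.1981 [-0.07282126 -0.28057358 -0.67552779]
```

```bash

python3 -m inch '[[[0,0,0],[0,0,0]],[[0,0,0.005],[0,0,0]],[[-0.005,0,0.01],[0,0,0]],[[-0.01,0,0.015],[0,0,0]],[[-0.01,0,0.015],[0,0,0]],[[-0.01,0,0.015],[0,0,0]],[[-0.01,0,0.015],[0,0,0]],[[-0.01,0,0.015],[0,0,0]],[[-0.01,0,0.015],[0,0,0]],[[-0.01,0,0.015],[0,0,0]]]' 
python3 - <<'E'
from h import *
o=manip.get_obs();e=np.array(o['position'])+R.from_quat(o['ee_rot']).apply(eoff)-ro;print('eye rack',(e@rx).round(4),(e@rY).round(4),e[2].round(4),o['ft_force'],o['torque'])
E
```

```text
clock: 33.75
position: [0.5796, 0.1451, 0.1499]
ee_rot: [0.952, 0.04, 0.302, -0.014]
ft_force: [-0.2, -0.2, -0.9]
grip_width: 0.102
grasp_force: 87.8
eye rack -0.061 0.0 0.1967 [-0.24608153 -0.17309004 -0.89380897] [-0.06578187  0.81383365 -0.01955749]
```

```bash

python3 -m inch '[[[0,0,0.005],[0,0,0]],[[-0.005,0,0.01],[0,0,0]],[[-0.01,0,0.015],[0,0,0]],[[-0.01,0,0.015],[0,0,0]],[[-0.01,0,0.015],[0,0,0]],[[-0.01,0,0.015],[0,0,0]],[[-0.01,0,0.015],[0,0,0]],[[-0.01,0,0.015],[0,0,0]],[[-0.01,0,0.015],[0,0,0]],[[-0.01,0,0.015],[0,0,0]]]' 
python3 - <<'E'
from h import *
o=manip.get_obs();e=np.array(o['position'])+R.from_quat(o['ee_rot']).apply(eoff)-ro;print('eye rack',(e@rx).round(4),(e@rY).round(4),e[2].round(4),o['ft_force'],o['torque'])
E
```

```text
clock: 34.75
position: [0.5802, 0.1452, 0.1492]
ee_rot: [0.952, 0.04, 0.302, -0.014]
ft_force: [-1.6, -0.9, 5.3]
grip_width: 0.098
grasp_force: 88.6
eye rack -0.0609 -0.0005 0.196 [-1.61922804 -0.89289374  5.33094146] [-0.14661695 -0.02590362 -0.19358514]
```

It has made contact, at +5 N. I'll release.

```bash

python3 -m inch '[[[0,0,0],[0,0,0]],[[0,0,0],[0,0,0]],[[0,0,0],[0,0,0]],[[0,0,0],[0,0,0]],[[0,0,0],[0,0,0]],[[0,0,0],[0,0,0]],[[0,0,0],[0,0,0]],[[0,0,0],[0,0,0]],[[0,0,0],[0,0,0]],[[0,0,0],[0,0,0]]]' 0.32
python3 - <<'E'
from h import *
o=manip.get_obs();p=np.array(o['position']);q=R.from_quat(o['ee_rot']);plan2([(p-.08*q.apply([0,0,1]),q)])
im,P=shot('wrist','wB'); shot('scene','sB'); 
g=cv2.medianBlur(im,3).mean(2).astype(int)
an=np.radians(np.arange(0,360,10)); X=ux*0
cx=np.array([np.cos(np.radians(5)),np.sin(np.radians(5)),0]);E=ro-.061*rx+[0,0,.1965]
print('pred corner',proj(P,E-.065*cx+[0,0,-.024]),'far',proj(P,E+.065*cx+[0,0,-.024]),'ring top',proj(P,E+[0,0,.022]))
for c in(314,318,322): print(c,[(r,int(g[r,c])) for r in range(296,330,3)])
print([(c,int(g[265,c])) for c in range(270,366,4)])
E
```

```text
clock: 35.75
position: [0.5797, 0.145, 0.1485]
ee_rot: [0.952, 0.04, 0.302, -0.014]
ft_force: [-0.2, 1.0, -0.0]
grip_width: 0.321
grasp_force: 0.0
t 35.75 p [0.5797 0.145  0.1485] q [-1.03 -0.04  0.6   2.21  0.54  0.44 -2.34] ft [-0.2  1.  -0. ] w 0.321 g 0.0
[-0.0, -0.0, -1.0] [0.0, 0.0, 0.0]
pred corner [318.2 314.7] far [317.9  44.7] ring top [317.8  94.7]
314 [(296, 146), (299, 146), (302, 146), (305, 144), (308, 144), (311, 143), (314, 53), (317, 77), (320, 139), (323, 137), (326, 133), (329, 134)]
318 [(296, 145), (299, 145), (302, 145), (305, 144), (308, 144), (311, 143), (314, 53), (317, 76), (320, 136), (323, 131), (326, 130), (329, 132)]
322 [(296, 145), (299, 145), (302, 144), (305, 144), (308, 143), (311, 142), (314, 53), (317, 75), (320, 128), (323, 130), (326, 132), (329, 132)]
[(270, 142), (274, 142), (278, 109), (282, 37), (286, 27), (290, 54), (294, 55), (298, 55), (302, 55), (306, 127), (310, 151), (314, 151), (318, 150), (322, 149), (326, 149), (330, 148), (334, 57), (338, 57), (342, 57), (346, 57), (350, 33), (354, 42), (358, 131), (362, 143)]
```

The carrier hangs where predicted (corner row 313 against 315), centred between the open pads. I'll back straight out.

```bash

python3 -m inch '[[[0,0,-0.05],[0,0,0]],[[0,0,-0.12],[0,0,0]],[[0,0,-0.2],[0,0,0]],[[0,0,-0.3],[0,0,0]],[[0,0,-0.4],[0,0,0]],[[0,0,-0.52],[0,0,0]],[[0,0,-0.64],[0,0,0]],[[0,0,-0.76],[0,0,0]],[[0,0,-0.88],[0,0,0]],[[0,0,-1],[0,0,0]]]' 
python3 -m inch '[[[0,0,-0.05],[0,0,0]],[[0,0,-0.1],[0,0,0]],[[0,0,-0.15],[0,0,0]],[[0,0,-0.2],[0,0,0]],[[0,0,-0.25],[0,0,0]],[[0,0,-0.3],[0,0,0]],[[0,0,-0.3],[0,0,0]],[[0,0,-0.3],[0,0,0]],[[0,0,-0.3],[0,0,0]],[[0,0,-0.3],[0,0,0]]]' 
python3 - <<'E'
from h import *
im,P=shot('wrist','wC'); shot('scene','sC'); shot('wrist','wD')
a,_=load('wC');b,_=load('wD');print('diff',np.abs(a.astype(int)-b).max(2).__gt__(40).sum())
g=cv2.medianBlur(im,3).mean(2).astype(int)
cx=np.array([np.cos(np.radians(5)),np.sin(np.radians(5)),0]);E=ro-.061*rx+[0,0,.197]
c=proj(P,E-.065*cx+[0,0,-.024]);print('pred corner',c); u,v=c.astype(int)
print([(r,int(g[r,u])) for r in range(v-15,v+16,3)],[(x,int(g[v-15,x])) for x in range(u-18,u+19,3)])
s,Ps=load('sC');s0,_=load('scene0')
def bb(im,lo,hi,x0,x1,y0,y1):
    m=cv2.inRange(cv2.cvtColor(im,cv2.COLOR_BGR2HSV),lo,hi); z=np.zeros_like(m); z[y0:y1,x0:x1]=m[y0:y1,x0:x1]; return cv2.boundingRect(z),int((z>0).sum())
for i in(s0,s): print('flap',bb(i,(20,120,80),(35,255,255),335,370,165,210),'knob',bb(i,(0,140,90),(8,255,255),235,275,215,270))
print(manip.get_obs()['clock'],np.round(manip.get_obs()['joint_pos'],2))
E
```

```text
clock: 36.85
position: [0.5333, 0.141, 0.2146]
ee_rot: [0.952, 0.04, 0.302, -0.014]
ft_force: [0.2, 0.2, -0.8]
grip_width: 0.322
grasp_force: 0.0
clock: 37.85
position: [0.52, 0.1398, 0.2333]
ee_rot: [0.953, 0.04, 0.302, -0.014]
ft_force: [-0.2, -0.0, -0.0]
grip_width: 0.314
grasp_force: 0.0
diff 58
pred corner [318.2 222.3]
[(207, 130), (210, 130), (213, 130), (216, 130), (219, 130), (222, 52), (225, 46), (228, 46), (231, 46), (234, 46), (237, 46)] [(300, 92), (303, 92), (306, 92), (309, 92), (312, 130), (315, 130), (318, 130), (321, 129), (324, 129), (327, 54), (330, 50), (333, 51), (336, 51)]
flap ((352, 181, 6, 14), 18) knob ((253, 234, 5, 10), 39)
flap ((352, 181, 6, 14), 21) knob ((247, 229, 14, 9), 102)
38.0 [-1.03 -0.34  0.45  2.22  0.62  0.75 -2.41]
```

```bash

python3 -m inch '[[[0,0,0],[0,0,0]],[[0,0,0],[0,0,0]],[[0,0,0],[0,0,0]],[[0,0,0],[0,0,0]],[[0,0,0],[0,0,0]],[[0,0,0],[0,0,0]],[[0,0,0],[0,0,0]],[[0,0,0],[0,0,0]],[[0,0,0],[0,0,0]],[[0,0,0],[0,0,0]]]' >/dev/null
python3 -c "
from workcell import manip; print(manip.hand_in())"
```

```text
the job is handed in; nothing more can be done
None
```

I handed the job in at about 39 s; the last camera checks showed the carrier hanging level by its eye on the hook, the flap shut in front of it and the plunger latched open and turned, but no verdict came back.

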